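# Tip a flush plate out of its pocket and stand it up

## Robot

A 6-joint arm with a two-finger parallel gripper is mounted at the origin on the work surface; the furniture and walls round the work are solid. World frame = base frame: x ahead of the robot, y to its left, z up, the work surface at z = 0. Lengths are in mm, angles in rad, forces in N, time in s.
With the tool pointing down it reaches from about 325 to 750 mm from the base axis. Payload 7.6 kg.
Tool frame: the origin (TCP) lies midway between the tips of the shut fingers; the grasp point (between the pads) lies 19 mm behind it (hold_point_z is the distance from the TCP to the grasp point, in mm); z points along the fingers, x is the direction in which the jaws open and shut, and the axes are right-handed (so a half turn about z gives the same grasp; the last joint's range is limited). The gripper opens to 85 mm and grips with 20 to 120 N. Pads are 22 mm wide; open, the fingers measure 114 mm over their backs; the gripper's body (76 mm by 85 mm) begins 54 mm behind the grasp point. The pads swing forward as they close: fully open they stand 13 mm farther back than shut.
Start: joints at [1.263, 0.052, 1.401, -0, 1.689, -0.07], TCP at [123.654, 510.25, 231.323] pointing down, gripper open.
Joint ranges: [-2.9, 2.9], [-0.91, 2.17], [0.12, 2.37], [-1.06, 4.2], [0.26, 2.73], [-2.93, 2.93]. Speed limits (rad/s): [2.57, 2.57, 3.01, 3.14, 3.14, 3.14].

## Interface

Orientations are given as a unit quaternion [x, y, z, w].
In Python, from cell import read_state, get_image, camera_params, job_done, hold_point_z gives the robot as it stands.
- The arm moves only by the tool send_rows, never from a script. Its argument "steps" is a list of rows, each an object of numbers: "wx", "wy", "wz": the turn, a rotation vector about the tool's x, y, z in degrees; "dx", "dy", "dz": the shift along the tool's x, y, z in cm; "gripper": the closure, from 0 (fully open) to 1 (shut). In form: [{"wx": .., "wy": .., "wz": .., "dx": .., "dy": .., "dz": .., "gripper": ..}, ...]. A call has 1 to 8 rows; each row is the pose to reach, as a shift and turn from the pose commanded when the call began, along the tool's axes at that moment; what a row does not reach only later rows make up. A row lasts 1/12 s, in which the tool goes at most 41.7 mm and 7.16 degrees, less where a joint would pass 70% of its speed; a pose out of reach is approached as far as the arm can. A call with a gripper value outside its range is refused whole. The fingers move at their own pace and stop on an object; "squeeze" is the grip in N (left out, the last holds). Time passes only in rows, so rows that repeat a pose let the fingers close. It gives the time, the measured TCP pose, the force and the opening at its end, in the units of the state.
- read_state(): the state, without advancing time (a new reading comes with each control period).
- get_image(name): name is "side" or "top"; returns (picture, depth): 384x512x3 uint8, blue, green, red; 384x512 float32, mm along the optical axis (not along the pixel's ray), 0 where there is no reading.
- camera_params(name): a dict with "mtx" (3x3 intrinsics, pixels), "k1" (the pictures are not rectified: a ray, as slopes to the right and down, at radius r is drawn at 1 + k1 r^2 times it, then the intrinsics apply), "rvec" (rotation vector, rad) and "tvec" (3), from world to camera coordinates, as OpenCV has them. Camera axes: x right, y down, z forward; pixel columns grow to the right and rows downward; lengths in mm; the calibration is good to about 2 mm. A picture is of the moment at which its call begins. camera_params takes no time and is no camera call.
- job_done(): hands the job in, once; it reports no verdict.
The state is a dict: "clock": time; "q": joint angles; "qd": joint speeds; "effort": joint torques, N m; "position": TCP position; "ee_rot": TCP orientation; "contact_force": force on the tool from outside, world axes, zero at the start; "moment": the same for the moment, N m; "opening": finger opening in mm.
Only numpy, scipy, OpenCV 4.12 (cv2) and the standard library are available. Lean on these libraries where they do the work, as an engineer would, in place of code of your own. Each camera call takes 0.05 s, during which the arm holds its last target.

## Task

The aluminium plate lies flush in the grey block, so its edges cannot be gripped: press down its far end (away from the robot, over a hidden ramp) so that the near end tips up, and let go so that it stays tipped by itself. Then take the plate by the raised end and stand it on end in the trough of the steel stand, in the middle, on the far side of the two bars and leaning flat against them, and let go. Do not drop the plate on the bench or disturb the tape roll, the side cutters or the screwdriver.

Things in the scene. Friction and masses are not known exactly. Their poses are not given: they have to be found in the camera images.
- plate_mid (a point): Centre (half-way through the thickness) of the loose bare aluminium plate, 120 x 54 x 4 mm, about 90 g. x runs along its 120 mm length, y along the 54 mm width, z along the thickness. At the start it lies flat in the pocket of the block, its top flush with the pocket's rim, its +x half over the ramp.
- block: Fixed grey block of slippery plastic, 138 x 70 x 56 mm; origin mid-underside, z up, +x away from the robot (within 0.3 rad). Walled pocket open at the top: x -62 to 64, y -29 to 29 mm, rim at z 56 mm. Pocket floor level at z 52 mm from x -62 to 6 mm, then a ramp falls at 36 degrees towards +x. The plate fills the pocket, flush.
- press_spot (a point): Point on the block's rim plane over the ramp (38 mm along the block's +x): pressing the plate down here with a few N, some 22 mm deep, tips it about the ramp's upper edge; it slides about 10 mm down to the +x wall and, let go, stays tipped at 36 degrees, its -x end some 30 mm above the rim with its long side edges free there to grip.
- rest: Back rest of a fixed steel plate stand: two bars, 38 mm over both, 86 mm high. Origin: foot of the bars' front face at trough floor, mid-width, 12 mm over the bench. z runs up the face, leaning 10 degrees back towards the robot; x is the face's outward normal, pointing away from the robot (within 0.3 rad); y across. The trough is 13 mm wide in front of the bars, to a lip 9 mm high.
- seat (a point): Where the plate's centre is when it stands on end in the middle of the trough, length along the bars, flat on them: 60 mm up the rest's z and 2 mm out along its x. Same axes as the rest.
- tape_roll: Bystander: part-used tape roll lying flat, 72 mm across, 13 mm high; origin at the middle of its underside.
- cutters: Bystander: side cutters lying flat, 108 mm long, 10 mm high; origin at the middle of the underside.
- screwdriver: Bystander: screwdriver lying flat, 170 mm long, 18 mm high; origin at the middle of the underside.
Not all that is in view belongs to the job. Of the things shaped like the part that bears plate_mid, the aluminium one is meant.

How it is judged (in metres and radians):
On the way:
1. the plate has been tipped on to the ramp and lies there by itself, untouched, one end up (angle between the x axis of plate_mid and the x axis of block, either way round between 0.5 and 0.75 rad and x of plate_mid in the frame of block between -0.01 and 0.03 m and z of plate_mid in the frame of block below 0.06 m and contact force between each of the arm, the fingers and plate below 0.05 N), for 0.2 s.
At the end, for the whole second after the job is handed in: The plate stands on end in the stand's trough, its length within 0.16 rad (9 degrees) of the bars and its face as flat to them, its centre within 13 mm of the middle across, -2 to 11 mm in front of the bars' face and 52 to 68 mm up along them from the trough floor; it is at rest and released (angle between the x axis of plate_mid and the z axis of rest, either way round below 0.16 rad and angle between the z axis of plate_mid and the x axis of rest, either way round below 0.16 rad and x of plate_mid in the frame of rest between -0.002 and 0.011 m and y of plate_mid in the frame of rest between -0.013 and 0.013 m and z of plate_mid in the frame of rest between 0.052 and 0.068 m and contact force between the fingers and plate below 0.05 N and linear speed of plate below 0.02 m/s and angular speed of plate below 0.2 rad/s); the robot touches nothing.
It fails at once if the plate drops to the bench (height (world z) of plate_mid below 0.025 m).
It fails at once if the tape roll is disturbed (moved 20 mm) (distance of tape_roll from where it was at the start of the episode above 0.02 m).
It fails at once if the side cutters is disturbed (moved 20 mm) (distance of cutters from where it was at the start of the episode above 0.02 m).
It fails at once if the screwdriver is disturbed (moved 20 mm) (distance of screwdriver from where it was at the start of the episode above 0.02 m).
It also fails if it takes over 54 s, if anything falls off the work surface, if the arm or the gripper's body presses on something with over 40 N, if the wrist force passes 120 N, or if a joint passes its speed limit or range.

## Working session

There is one attempt and no reset: what is moved stays moved. The work goes in short steps, Python scripts to look and compute and a tool call to move; the robot and the scene stay as the last step left them, time stands still between calls to the robot, and variables do not carry over. Pictures are saved under pics/ and viewed, and the job is handed in when it is done.

Besides the shell and the picture viewer there is one more tool, called after "Call:" as name(argument=value, ...), one argument or row to a line, values as JSON. send_rows: Moves the arm, as the interface text tells. Its arguments: {"type":"object","properties":{"steps":{"type":"array","items":{"type":"object","properties":{"wx":{"type":"number"},"wy":{"type":"number"},"wz":{"type":"number"},"dx":{"type":"number"},"dy":{"type":"number"},"dz":{"type":"number"},"gripper":{"type":"number"}}}},"squeeze":{"type":"number"}},"required":["steps"]}

```bash
ls; mkdir -p pics; python3 - <<'E'
from cell import *
import cv2,numpy as np
s=read_state();print(s, hold_point_z if not callable(hold_point_z) else hold_point_z())
for n in("side","top"):
    p,d=get_image(n);cv2.imwrite(f"pics/{n}0.png",p);np.save(f"pics/{n}0.npy",d);print(n,camera_params(n),(d>0).mean())
E
```

```text
pics
{'clock': 0.0, 'q': array([ 1.26268830e+00,  5.28053723e-02,  1.40170120e+00,  1.99902314e-05,
        1.68863486e+00, -7.02815508e-02]), 'qd': array([ 0.00102839,  0.00126727,  0.00114634,  0.00014067, -0.00121291,
        0.00056367]), 'effort': array([ 9.86672676e-04, -3.81652057e+01, -3.60197675e+01, -4.18838724e-06,
        5.85348462e-03, -1.25225824e-05]), 'position': array([123.55604788, 509.94237672, 230.50074717]), 'ee_rot': array([ 7.85998673e-01,  6.18227698e-01, -6.46360250e-04,  4.26609189e-04]), 'contact_force': array([-0.28598896, -0.24879504, -0.30579705]), 'moment': array([ 0.01555142,  0.05912997, -0.00023162]), 'opening': 85.0848427742203} 18.700000000000003
side {'mtx': array([[385.19923394,   0.        , 252.62795564],
       [  0.        , 385.19923394, 192.23646055],
       [  0.        ,   0.        ,   1.        ]]), 'k1': -0.07869588671426164, 'rvec': array([ 0.24533873, -2.65231709,  1.53186137]), 'tvec': array([559.04957973, 139.95760003, 985.40590671])} 0.9958597819010416
top {'mtx': array([[415.01136999,   0.        , 254.01501391],
       [  0.        , 415.01136999, 193.80847182],
       [  0.        ,   0.        ,   1.        ]]), 'k1': -0.12740655217095428, 'rvec': array([ 2.15281836, -2.10592508,  0.18691222]), 'tvec': array([  3.17039752, 568.95814337, 816.96686398])} 0.9960378011067709
```

View pics/top0.png

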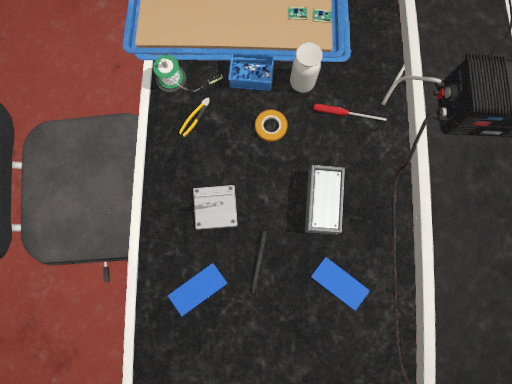

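View pics/side0.png

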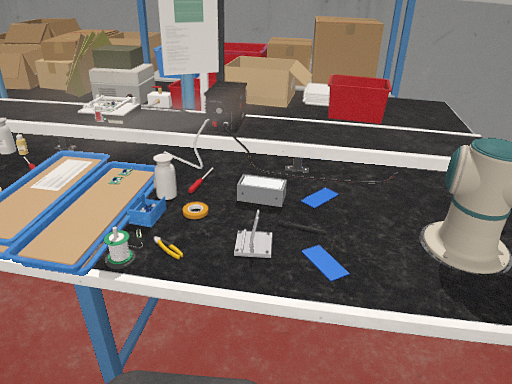

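```bash
cat > h.py <<'E'
import cv2,numpy as np
from cell import *
def cam(n):
    c=camera_params(n);R=cv2.Rodrigues(c['rvec'])[0];return c['mtx'],c['k1'],R,np.array(c['tvec']).reshape(3)
def ray(n,uv):
    K,k,R,t=cam(n)
    uv=np.atleast_2d(np.array(uv,float)).reshape(-1,1,2)
    s=cv2.undistortPoints(uv,K,np.array([k,0,0,0.]),None,None).reshape(-1,2)
    d=np.c_[s,np.ones(len(s))]@R; return -R.T@t, d
def onz(n,uv,z):
    o,d=ray(n,uv);return o+d*((z-o[2])/d[:,2])[:,None]
def dep(n,D,uv):
    o,d=ray(n,uv);uv=np.atleast_2d(np.array(uv,int));return o+d*D[uv[:,1],uv[:,0]][:,None]
def proj(n,P):
    K,k,R,t=cam(n);return cv2.projectPoints(np.atleast_2d(np.array(P,float)),cv2.Rodrigues(R)[0],t,K,np.array([k,0,0,0.]))[0].reshape(-1,2)
def cloud(n,D,u0,u1,v0,v1):
    U,V=np.meshgrid(np.arange(u0,u1),np.arange(v0,v1));uv=np.c_[U.ravel(),V.ravel()];return uv,dep(n,D,uv)
E
python3 - <<'E'
from h import *
for n,bx in(("top",[(180,150,360,250)]),("side",[(225,165,345,285)])):
    p=cv2.imread(f"pics/{n}0.png")
    for i,(a,b,c,d) in enumerate(bx):
        q=p[b:d,a:c];f=min(800/(c-a),600/(d-b));cv2.imwrite(f"pics/{n}0c.png",cv2.resize(q,None,fx=f,fy=f,interpolation=cv2.INTER_CUBIC))
D=np.load("pics/top0.npy")
print(cam("top")[2].T@-cam("top")[3],cam("side")[2].T@-cam("side")[3])
for n,uv in dict(block=(325,198),stand=(215,222),rod=(259,262),blue1=(198,289),blue2=(340,283),tape=(262,115),cut=(188,130),sd=(330,109),bench=(270,320),bottle=(306,60)).items():
    print(n,dep("top",D,uv).round(1), onz("top",uv,0).round(1))
E
```

```text
[417.42929925  13.72805061 903.72705942] [428.17530467 869.13863876 603.66654576]
block [[ 561.8 -131.7   58.1]] [[ 571.7 -141.7    0. ]]
stand [[511.6  98.5  13.9]] [[513.1  99.8   0. ]]
rod [[428.4   1.9  11.1]] [[428.6   1.8   0. ]]
blue1 [[368.  130.8   3.9]] [[367.8 131.3   0. ]]
blue2 [[ 386.8 -172.4    6.3]] [[ 386.6 -173.7    0. ]]
tape [[757.7   1.6  11.4]] [[762.1   1.5   0. ]]
cut [[718.8 168.2  10.8]] [[722.5 170.    0. ]]
sd [[ 774.2 -152.7   17.5]] [[ 781.2 -156.     0. ]]
bench [[306.4 -24.    0.6]] [[306.3 -24.1   0. ]]
bottle [[836.2 -85.  126.8]] [[ 904.5 -101.1    0. ]]
```

View pics/top0c.png

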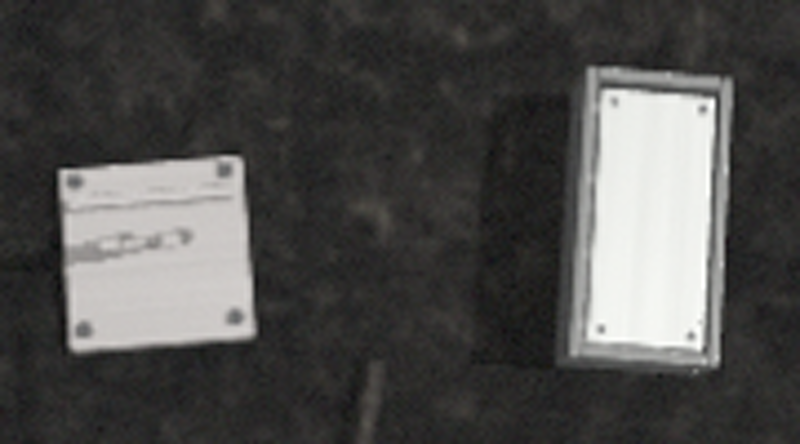

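View pics/side0c.png

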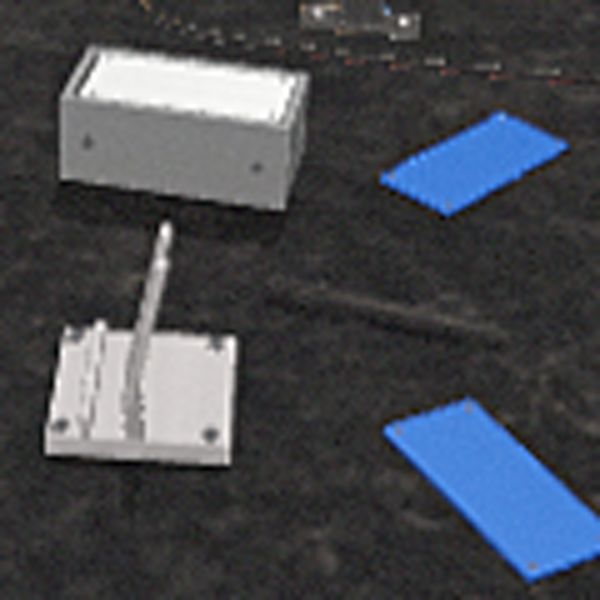

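```bash
python3 - <<'E'
from h import *
D=np.load("pics/top0.npy");p=cv2.imread("pics/top0.png")
# block
uv,P=cloud("top",D,295,355,155,245)
m=(P[:,2]>48)&(P[:,2]<70);print("rimz",np.percentile(P[m,2],[5,50,95]))
r=cv2.minAreaRect(P[m,:2].astype(np.float32));print("depth rect",r)
# plate bright mask
mk=(p[150:250,290:360].min(2)>200).astype(np.uint8)
c=max(cv2.findContours(mk,0,1)[0],key=cv2.contourArea).reshape(-1,2)+[290,150]
r=cv2.minAreaRect(onz("top",c,56)[:,:2].astype(np.float32));print("plate",r)
# rim by gray thresh
g=p[:,:,1];mk=(g[150:250,290:360]>90).astype(np.uint8)
c=max(cv2.findContours(mk,0,1)[0],key=cv2.contourArea).reshape(-1,2)+[290,150]
r=cv2.minAreaRect(onz("top",c,56)[:,:2].astype(np.float32));print("rim",r)
# stand
mk=(g[175:240,185:245]>100).astype(np.uint8)
c=max(cv2.findContours(mk,0,1)[0],key=cv2.contourArea).reshape(-1,2)+[185,175]
r=cv2.minAreaRect(onz("top",c,12)[:,:2].astype(np.float32));print("stand base",r)
uv,P=cloud("top",D,185,245,175,240)
print("zbase",np.percentile(P[(P[:,2]>8)&(P[:,2]<18),2],50))
m=(P[:,2]>25);Q=P[m]
for a in np.c_[uv[m],Q.round(1)]: print(a) if a[4]>60 else 0
D=np.load("pics/side0.npy")
uv,P=cloud("side",D,233,275,200,262)
m=(P[:,2]>22)
o=np.argsort(P[m][:,2]);print("side bars");print(np.c_[uv[m],P[m].round(1)][o][::3])
E
```

```text
rimz [53.1472248  56.65668578 59.03280153]
depth rect ((563.0091552734375, -134.33140563964844), (71.66944885253906, 139.28863525390625), 86.71331024169922)
plate ((561.0880126953125, -134.77203369140625), (53.49600601196289, 119.405517578125), 86.36209106445312)
rim ((561.462158203125, -134.55694580078125), (70.31282806396484, 140.7150115966797), 86.38542175292969)
stand base ((545.4447021484375, 100.48818969726562), (91.24960327148438, 91.34013366699219), 6.0119099617004395)
zbase 12.503478989802147
[187.  175.  417.4  13.7 903.7]
[234.  183.  417.4  13.7 903.7]
[238.  183.  417.4  13.7 903.7]
[244.  183.  417.4  13.7 903.7]
[185.  186.  417.4  13.7 903.7]
[215.  188.  417.4  13.7 903.7]
[228.  188.  417.4  13.7 903.7]
[242.  190.  417.4  13.7 903.7]
[244.  192.  417.4  13.7 903.7]
[214.  193.  417.4  13.7 903.7]
[217.  202.  542.5  88.1  96.8]
[218.  202.  542.4  86.1  97.7]
[219.  202.  542.8  84.3  95.4]
[220.  202.  542.8  82.3  95.4]
[221.  202.  544.2  81.   87. ]
[203.  203.  540.3 116.1  93.7]
[204.  203.  540.2 113.9  95. ]
[205.  203.  539.9 111.7  97. ]
[206.  203.  540.
[... 2598 characters left out ...]
 70.8]
 [255.  226.  542.2 120.8  72.1]
 [255.  219.  546.6  95.5  74.9]
 [255.  217.  547.5  90.6  77.5]
 [255.  225.  541.6 125.6  78.4]
 [255.  223.  542.  124.   83. ]
 [256.  223.  539.4 124.8  83.9]
 [257.  216.  541.6  97.6  85.8]
 [256.  214.  544.9  92.9  88.2]
 [257.  221.  537.5 122.7  88.5]
 [257.  214.  542.1  94.7  89.7]
 [256.  219.  540.6 118.8  91.2]
 [257.  213.  542.1  95.2  92.9]
 [258.  217.  536.7 113.9  94.2]
 [258.  212.  540.1  93.2  94.7]
 [257.  210.  543.7  86.3  95.7]
 [256.  218.  540.1 122.4  96.5]
 [253.  214.  428.2 869.1 603.7]
 [233.  219.  428.2 869.1 603.7]
 [234.  221.  428.2 869.1 603.7]
 [271.  237.  428.2 869.1 603.7]
 [246.  257.  428.2 869.1 603.7]]
```

Candidates for the plate: the bright bare plate in the grey block, top (325,198), and two blue plates, top (198,289) and (340,283). The aluminium one in the block is the target, and the crop confirms it. The stand is at top (215,207), its bars' tops are at row ~204, and they lean towards the robot. I'm moving over the press spot with the fingers shut.

Call:
send_rows(
  steps=[
    {"dx": -51.6, "dy": 61.5, "dz": 3, "wz": -10, "gripper": 1},
    {"dx": -51.6, "dy": 61.5, "dz": 3, "wz": -10, "gripper": 1},
    {"dx": -51.6, "dy": 61.5, "dz": 3, "wz": -10, "gripper": 1},
    {"dx": -51.6, "dy": 61.5, "dz": 3, "wz": -10, "gripper": 1},
    {"dx": -51.6, "dy": 61.5, "dz": 3, "wz": -10, "gripper": 1},
    {"dx": -51.6, "dy": 61.5, "dz": 3, "wz": -10, "gripper": 1},
    {"dx": -51.6, "dy": 61.5, "dz": 3, "wz": -10, "gripper": 1},
    {"dx": -51.6, "dy": 61.5, "dz": 3, "wz": -10, "gripper": 1},
  ],
)

```text
invalid input
```

```bash
cat >> h.py <<'E'
from scipy.spatial.transform import Rotation as Ro
def go(target,axes=None):
    "print shift (cm) and turn (deg) in tool axes from measured pose to target; axes = 3x3 columns tool x,y,z"
    s=read_state();R=Ro.from_quat(s['ee_rot'])
    d=R.inv().apply(np.array(target)-s['position'])/10
    print('t',round(s['clock'],2),'pos',s['position'].round(1),'q',s['q'].round(2),'F',s['contact_force'].round(1),'open',round(s['opening'],1))
    print('tool axes\n',R.as_matrix().round(3))
    print('shift cm',d.round(2))
    if axes is not None: print('turn',(R.inv()*Ro.from_matrix(axes)).as_rotvec(degrees=True).round(2))
def ax(yaw,alpha):
    "jaw across; tool z horizontal heading yaw(deg), alpha deg below horizontal; tool x = +y-ish"
    y=np.radians(yaw);a=np.radians(alpha);f=np.array([np.cos(y),np.sin(y),0]);u=np.array([0,0,1.])
    x=np.cross(u,f);z=np.cos(a)*f-np.sin(a)*u;return np.c_[x,np.cross(z,x),z]
E
python3 -c "
from h import *
go([599.4,-136.9,200],ax(-3.6,90))"
```

```text
t 0.1 pos [123.6 510.  230.6] q [ 1.26  0.05  1.4   0.    1.69 -0.07] F [ 0.4  0.  -0. ] open 85.6
tool axes
 [[ 0.236  0.972 -0.   ]
 [ 0.972 -0.236 -0.001]
 [-0.001 -0.    -1.   ]]
shift cm [-51.66  61.48   3.12]
turn [-1.000e-02  8.000e-02 -1.002e+01]
```

Call:
send_rows(
  steps=[
    {"wx": 0, "wy": 0, "wz": -5, "dx": -2, "dy": 2.4, "dz": 0, "gripper": 1},
    {"wx": 0, "wy": 0, "wz": -10, "dx": -4, "dy": 4.8, "dz": 0, "gripper": 1},
  ],
  squeeze=60,
)

```text
clock: 0.27
position: [160.6, 459.6, 230.3]
ee_rot: [0.727, 0.687, -0.001, 0.0]
contact_force: [0.3, 0.4, -0.1]
opening: 64.0
```

```bash
python3 -c "
from h import *
go([599.4,-136.9,200],ax(-3.6,90))"
```

```text
t 0.27 pos [160.6 459.6 230.3] q [ 1.16 -0.05  1.51  0.    1.69 -0.35] F [ 0.3  0.4 -0.1] open 64.0
tool axes
 [[ 0.057  0.998 -0.001]
 [ 0.998 -0.057 -0.002]
 [-0.002 -0.001 -1.   ]]
shift cm [-57.05  47.21   3.09]
turn [-0.04  0.09  0.34]
```

Call:
send_rows(
  steps=[
    {"wx": 0, "wy": 0, "wz": 0, "dx": -25, "dy": 20, "dz": 1, "gripper": 1},
    {"wx": 0, "wy": 0, "wz": 0, "dx": -25, "dy": 20, "dz": 1, "gripper": 1},
    {"wx": 0, "wy": 0, "wz": 0, "dx": -25, "dy": 20, "dz": 1, "gripper": 1},
    {"wx": 0, "wy": 0, "wz": 0, "dx": -25, "dy": 20, "dz": 1, "gripper": 1},
    {"wx": 0, "wy": 0, "wz": 0, "dx": -25, "dy": 20, "dz": 1, "gripper": 1},
    {"wx": 0, "wy": 0, "wz": 0, "dx": -25, "dy": 20, "dz": 1, "gripper": 1},
    {"wx": 0, "wy": 0, "wz": 0, "dx": -25, "dy": 20, "dz": 1, "gripper": 1},
    {"wx": 0, "wy": 0, "wz": 0, "dx": -25, "dy": 20, "dz": 1, "gripper": 1},
  ],
)

```text
clock: 0.93
position: [345.7, 195.2, 221.0]
ee_rot: [0.73, 0.684, -0.0, 0.0]
contact_force: [0.8, 0.5, -0.7]
opening: -0.0
```

```bash
python3 -c "
from h import *
go([599.4,-136.9,150],ax(-3.6,90))"
```

```text
t 0.93 pos [345.7 195.2 221. ] q [ 0.42 -0.32  1.76 -0.    1.7  -1.08] F [ 0.8  0.5 -0.7] open -0.0
tool axes
 [[ 0.065  0.998  0.   ]
 [ 0.998 -0.065 -0.001]
 [-0.001  0.    -1.   ]]
shift cm [-31.49  27.47   7.12]
turn [ 0.01  0.03 -0.12]
```

Call:
send_rows(
  steps=[
    {"wx": 0, "wy": 0, "wz": 0, "dx": -31.5, "dy": 27.5, "dz": 7.1, "gripper": 1},
    {"wx": 0, "wy": 0, "wz": 0, "dx": -31.5, "dy": 27.5, "dz": 7.1, "gripper": 1},
    {"wx": 0, "wy": 0, "wz": 0, "dx": -31.5, "dy": 27.5, "dz": 7.1, "gripper": 1},
    {"wx": 0, "wy": 0, "wz": 0, "dx": -31.5, "dy": 27.5, "dz": 7.1, "gripper": 1},
    {"wx": 0, "wy": 0, "wz": 0, "dx": -31.5, "dy": 27.5, "dz": 7.1, "gripper": 1},
    {"wx": 0, "wy": 0, "wz": 0, "dx": -31.5, "dy": 27.5, "dz": 7.1, "gripper": 1},
    {"wx": 0, "wy": 0, "wz": 0, "dx": -31.5, "dy": 27.5, "dz": 7.1, "gripper": 1},
    {"wx": 0, "wy": 0, "wz": 0, "dx": -31.5, "dy": 27.5, "dz": 7.1, "gripper": 1},
  ],
)

```text
clock: 1.6
position: [545.4, -64.8, 164.6]
ee_rot: [0.729, 0.684, -0.0, -0.0]
contact_force: [0.8, 0.9, 0.7]
opening: -0.1
```

```bash
python3 -c "
from h import *
go([599.4,-136.9,66],ax(-3.6,90))"
```

```text
t 1.6 pos [545.4 -64.8 164.6] q [-0.19  0.15  1.43  0.    1.56 -1.69] F [0.8 0.9 0.7] open -0.1
tool axes
 [[ 0.064  0.998 -0.001]
 [ 0.998 -0.064  0.   ]
 [ 0.    -0.001 -1.   ]]
shift cm [-6.86  5.85  9.85]
turn [-0.04 -0.02 -0.05]
```

Call:
send_rows(
  steps=[
    {"wx": 0, "wy": 0, "wz": 0, "dx": -6.9, "dy": 5.8, "dz": 1.5, "gripper": 1},
    {"wx": 0, "wy": 0, "wz": 0, "dx": -6.9, "dy": 5.8, "dz": 1.5, "gripper": 1},
    {"wx": 0, "wy": 0, "wz": 0, "dx": -6.9, "dy": 5.8, "dz": 1.5, "gripper": 1},
    {"wx": 0, "wy": 0, "wz": 0, "dx": -6.9, "dy": 5.8, "dz": 5, "gripper": 1},
    {"wx": 0, "wy": 0, "wz": 0, "dx": -6.9, "dy": 5.8, "dz": 8, "gripper": 1},
    {"wx": 0, "wy": 0, "wz": 0, "dx": -6.9, "dy": 5.8, "dz": 9.8, "gripper": 1},
    {"wx": 0, "wy": 0, "wz": 0, "dx": -6.9, "dy": 5.8, "dz": 9.8, "gripper": 1},
    {"wx": 0, "wy": 0, "wz": 0, "dx": -6.9, "dy": 5.8, "dz": 9.8, "gripper": 1},
  ],
)

```text
clock: 2.27
position: [597.6, -134.9, 66.7]
ee_rot: [0.729, 0.684, -0.001, -0.001]
contact_force: [-0.4, 0.5, -0.2]
opening: 0.4
```

```bash
python3 - <<'E'
from h import *
go([599.4,-136.9,50],ax(-3.6,90))
p,d=get_image("side");cv2.imwrite("pics/s1.png",cv2.resize(p[90:240,180:380],None,fx=4,fy=4,interpolation=2))
E
```

```text
t 2.27 pos [ 597.6 -134.9   66.7] q [-0.28  0.41  1.32  0.    1.41 -1.79] F [-0.4  0.5 -0.2] open 0.4
tool axes
 [[ 0.063  0.998 -0.002]
 [ 0.998 -0.063  0.001]
 [ 0.001 -0.002 -1.   ]]
shift cm [-0.19  0.2   1.67]
turn [-0.14 -0.04 -0.01]
```

View pics/s1.png

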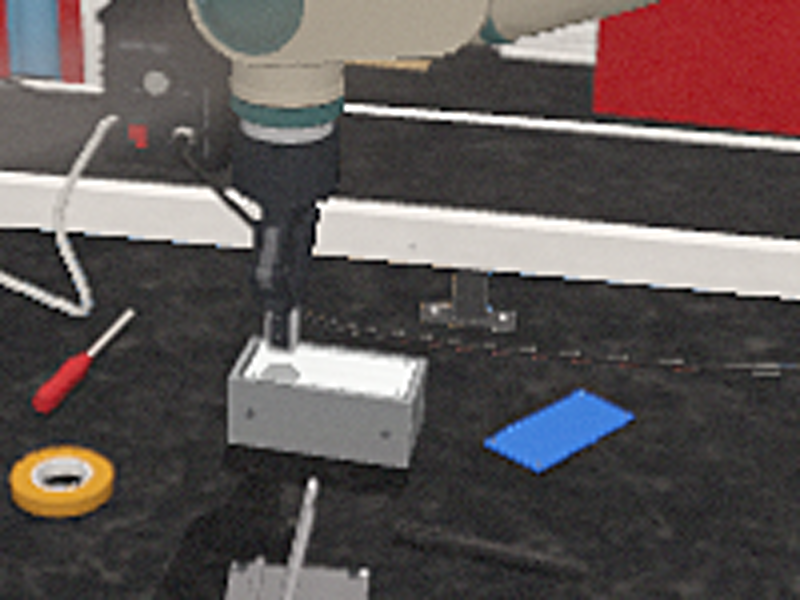

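The fingers, at crop (283,330), are over the far part of the plate. Now I press.

Call:
send_rows(
  steps=[
    {"wx": 0, "wy": 0, "wz": 0, "dx": -0.2, "dy": 0.2, "dz": 0.4, "gripper": 1},
    {"wx": 0, "wy": 0, "wz": 0, "dx": -0.2, "dy": 0.2, "dz": 0.8, "gripper": 1},
    {"wx": 0, "wy": 0, "wz": 0, "dx": -0.2, "dy": 0.2, "dz": 1.1, "gripper": 1},
    {"wx": 0, "wy": 0, "wz": 0, "dx": -0.2, "dy": 0.2, "dz": 1.3, "gripper": 1},
    {"wx": 0, "wy": 0, "wz": 0, "dx": -0.2, "dy": 0.2, "dz": 1.5, "gripper": 1},
    {"wx": 0, "wy": 0, "wz": 0, "dx": -0.2, "dy": 0.2, "dz": 1.7, "gripper": 1},
    {"wx": 0, "wy": 0, "wz": 0, "dx": -0.2, "dy": 0.2, "dz": 1.7, "gripper": 1},
  ],
)

```text
clock: 2.9
position: [599.9, -137.4, 50.0]
ee_rot: [0.729, 0.684, -0.0, -0.0]
contact_force: [1.0, -0.6, -0.3]
opening: 0.1
```

Call:
send_rows(
  steps=[
    {"wx": 0, "wy": 0, "wz": 0, "dx": 0, "dy": 0, "dz": 0.2, "gripper": 1},
    {"wx": 0, "wy": 0, "wz": 0, "dx": 0, "dy": 0, "dz": 0.4, "gripper": 1},
    {"wx": 0, "wy": 0, "wz": 0, "dx": 0, "dy": 0, "dz": 0.6, "gripper": 1},
    {"wx": 0, "wy": 0, "wz": 0, "dx": 0, "dy": 0, "dz": 0.6, "gripper": 1},
  ],
)

```text
clock: 3.23
position: [599.8, -137.3, 43.8]
ee_rot: [0.729, 0.684, -0.0, -0.0]
contact_force: [-0.3, 0.3, -0.3]
opening: 0.1
```

```bash
python3 - <<'E'
from h import *
go([599.4,-136.9,35],ax(-3.6,90))
p,d=get_image("side");cv2.imwrite("pics/s2.png",cv2.resize(p[140:220,210:310],None,fx=7,fy=7,interpolation=2))
E
```

```text
t 3.23 pos [ 599.8 -137.3   43.8] q [-0.29  0.44  1.33  0.    1.37 -1.79] F [-0.3  0.3 -0.3] open 0.1
tool axes
 [[ 0.063  0.998 -0.001]
 [ 0.998 -0.063  0.   ]
 [ 0.    -0.001 -1.   ]]
shift cm [ 0.04 -0.04  0.88]
turn [-0.05 -0.02 -0.02]
```

View pics/s2.png

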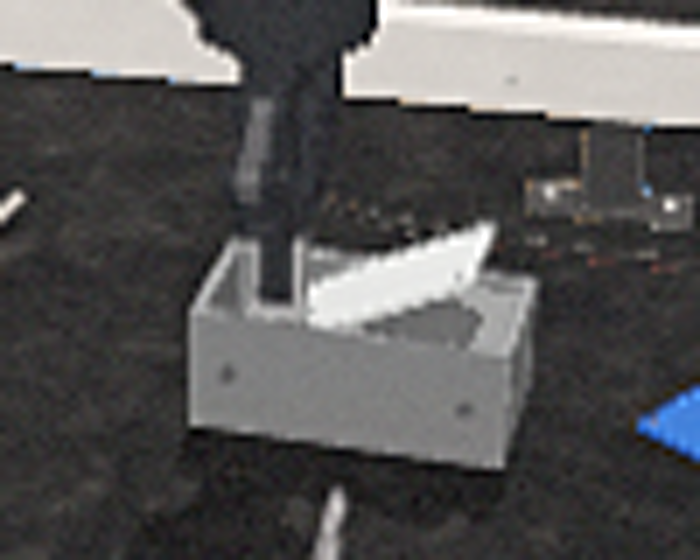

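The plate is tipping: its near end is at crop (490,230). I'll press a little further.

Call:
send_rows(
  steps=[
    {"wx": 0, "wy": 0, "wz": 0, "dx": 0, "dy": 0, "dz": 0.15, "gripper": 1},
    {"wx": 0, "wy": 0, "wz": 0, "dx": 0, "dy": 0, "dz": 0.3, "gripper": 1},
    {"wx": 0, "wy": 0, "wz": 0, "dx": 0, "dy": 0, "dz": 0.4, "gripper": 1},
    {"wx": 0, "wy": 0, "wz": 0, "dx": 0, "dy": 0, "dz": 0.4, "gripper": 1},
  ],
)

```text
clock: 3.62
position: [599.9, -137.4, 40.1]
ee_rot: [0.729, 0.684, -0.0, -0.0]
contact_force: [-0.3, 0.0, 0.4]
opening: 0.1
```

```bash
python3 - <<'E'
from h import *
go([599.4,-136.9,35],ax(-3.6,90))
p,d=get_image("side");cv2.imwrite("pics/s3.png",cv2.resize(p[140:220,210:310],None,fx=7,fy=7,interpolation=2))
E
```

```text
t 3.62 pos [ 599.9 -137.4   40.1] q [-0.29  0.44  1.34  0.    1.37 -1.79] F [-0.3  0.   0.4] open 0.1
tool axes
 [[ 0.063  0.998 -0.001]
 [ 0.998 -0.063  0.   ]
 [ 0.    -0.001 -1.   ]]
shift cm [ 0.04 -0.06  0.51]
turn [-0.03 -0.01 -0.02]
```

View pics/s3.png

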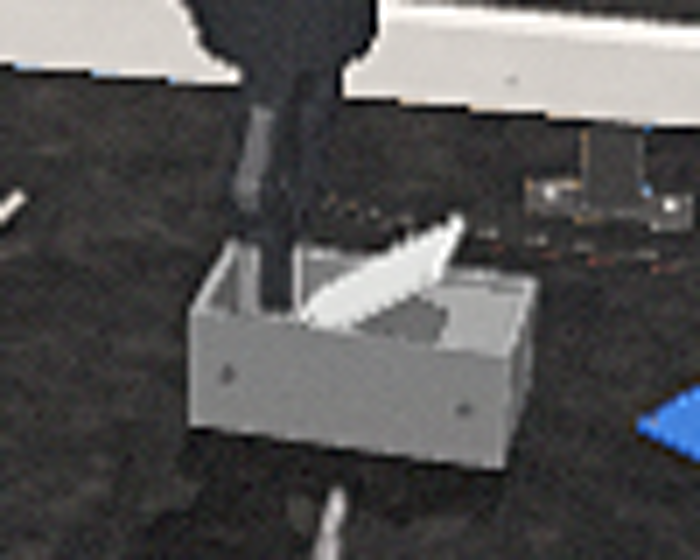

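Call:
send_rows(
  steps=[
    {"wx": 0, "wy": 0, "wz": 0, "dx": 0, "dy": 0, "dz": 0.15, "gripper": 1},
    {"wx": 0, "wy": 0, "wz": 0, "dx": 0, "dy": 0, "dz": 0.25, "gripper": 1},
    {"wx": 0, "wy": 0, "wz": 0, "dx": 0, "dy": 0, "dz": 0.25, "gripper": 1},
  ],
)

```text
clock: 3.92
position: [600.5, -137.5, 38.4]
ee_rot: [0.729, 0.684, 0.0, 0.0]
contact_force: [0.1, 0.6, 2.7]
opening: -0.2
```

```bash
python3 - <<'E'
from h import *
go([599.4,-136.9,35],ax(-3.6,90))
p,d=get_image("side");cv2.imwrite("pics/s4.png",cv2.resize(p[140:220,210:310],None,fx=7,fy=7,interpolation=2))
E
```

```text
t 3.92 pos [ 600.5 -137.5   38.4] q [-0.29  0.44  1.34  0.    1.36 -1.79] F [0.1 0.6 2.7] open -0.2
tool axes
 [[ 0.063  0.998  0.001]
 [ 0.998 -0.063 -0.   ]
 [-0.     0.001 -1.   ]]
shift cm [ 0.06 -0.11  0.34]
turn [ 0.06  0.01 -0.03]
```

View pics/s4.png

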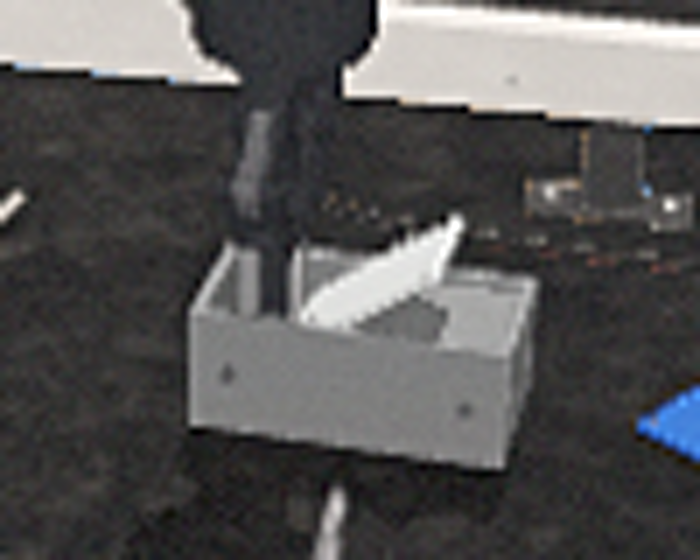

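It has bottomed out, with force rising to 2.7 N and the plate no longer moving. I'll lift straight off.

Call:
send_rows(
  steps=[
    {"wx": 0, "wy": 0, "wz": 0, "dx": 0, "dy": 0, "dz": -0.5, "gripper": 1},
    {"wx": 0, "wy": 0, "wz": 0, "dx": 0, "dy": 0, "dz": -2, "gripper": 1},
    {"wx": 0, "wy": 0, "wz": 0, "dx": 0, "dy": 0, "dz": -5, "gripper": 1},
    {"wx": 0, "wy": 0, "wz": 0, "dx": 0, "dy": 0, "dz": -9, "gripper": 1},
    {"wx": 0, "wy": 0, "wz": 0, "dx": 0, "dy": 0, "dz": -13, "gripper": 0},
    {"wx": 0, "wy": 0, "wz": 0, "dx": 0, "dy": 0, "dz": -16, "gripper": 0},
    {"wx": 0, "wy": 0, "wz": 0, "dx": 0, "dy": -4, "dz": -16, "gripper": 0},
    {"wx": 0, "wy": 0, "wz": 0, "dx": 0, "dy": -8, "dz": -16, "gripper": 0},
  ],
)

```text
clock: 4.63
position: [521.4, -132.8, 200.3]
ee_rot: [0.729, 0.685, 0.001, 0.002]
contact_force: [-0.1, -0.3, -0.6]
opening: 48.6
```

Call:
send_rows(
  steps=[
    {"wx": -7, "wy": 0, "wz": 0, "dx": 0, "dy": -4, "dz": 0, "gripper": 0},
    {"wx": -14, "wy": 0, "wz": 0, "dx": 0, "dy": -8, "dz": 0, "gripper": 0},
    {"wx": -20, "wy": 0, "wz": 0, "dx": 0, "dy": -12, "dz": 0, "gripper": 0},
    {"wx": -27, "wy": 0, "wz": 0, "dx": 0, "dy": -15, "dz": 0, "gripper": 0},
  ],
)

```text
clock: 4.97
position: [405.6, -125.5, 200.9]
ee_rot: [0.718, 0.675, 0.117, 0.122]
contact_force: [-0.6, -1.3, 1.1]
opening: 85.1
```

```bash
python3 - <<'E'
from h import *
go([500,-130,150],ax(-3.6,36))
for n,b in(("side",(210,140,310,220)),("top",(280,140,380,215))):
    p,d=get_image(n);np.save(f"pics/{n}5.npy",d);cv2.imwrite(f"pics/{n}5.png",p)
    cv2.imwrite(f"pics/{n}5c.png",cv2.resize(p[b[1]:b[3],b[0]:b[2]],None,fx=7,fy=7,interpolation=2))
E
```

```text
t 4.97 pos [ 405.6 -125.5  200.9] q [-0.48 -0.51  1.97  0.14  1.37 -1.99] F [-0.6 -1.3  1.1] open 85.1
tool axes
 [[ 0.062  0.941  0.333]
 [ 0.998 -0.059 -0.017]
 [ 0.003  0.333 -0.943]]
shift cm [0.11 7.21 7.94]
turn [-34.52  -0.19  -0.06]
```

View pics/side5c.png

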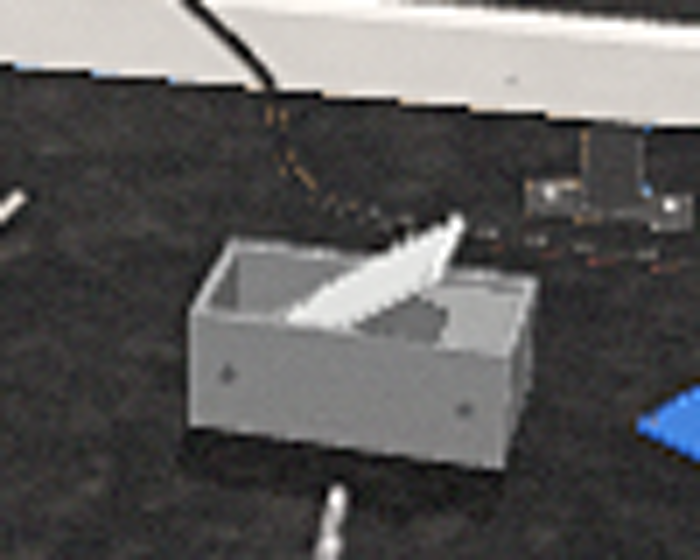

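View pics/top5c.png

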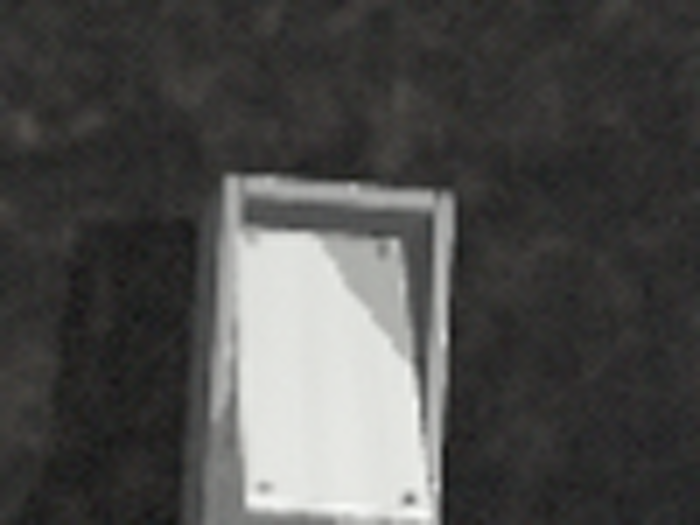

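The plate stays tipped untouched: its near end is at side crop (460,220) and along the lower edge in the top crop. Next I measure it.

```bash
python3 - <<'E'
from h import *
D=np.load("pics/top5.npy");p=cv2.imread("pics/top5.png")
mk=np.zeros(p.shape[:2],np.uint8);mk[160:230,300:350]=(p[160:230,300:350].min(2)>185)
mk=cv2.morphologyEx(mk,cv2.MORPH_OPEN,np.ones((3,3)))
c=max(cv2.findContours(mk,0,1)[0],key=cv2.contourArea)
m2=np.zeros_like(mk);cv2.drawContours(m2,[c],-1,1,-1);e=cv2.erode(m2,np.ones((5,5)))
v,u=np.nonzero(e);P=dep("top",D,np.c_[u,v]);P=P[(P[:,2]>20)&(P[:,2]<110)]
for _ in range(3):
    q=P.mean(0);n=np.linalg.svd(P-q,full_matrices=False)[2][2];n*=np.sign(n[2]);P=P[abs((P-q)@n)<4]
print("n",n.round(3),"tilt",np.degrees(np.arccos(n[2])).round(1),"dir",np.degrees(np.arctan2(n[1],n[0])).round(1),len(P))
# contour onto plane
o,d=ray("top",c.reshape(-1,2));C=o+d*(((q-o)@n)/(d@n))[:,None]
bx=np.array([np.cos(np.radians(-3.6)),np.sin(np.radians(-3.6)),0]);by=np.array([-bx[1],bx[0],0])
B=np.c_[(C-[561.5,-134.5,0])@bx,(C-[561.5,-134.5,0])@by,C[:,2]]
print("block-frame min/max",B.min(0).round(1),B.max(0).round(1))
ne=B[B[:,0]<B[:,0].min()+3];print("near end",ne.mean(0).round(1),ne[:,1].min(),ne[:,1].max())
for lo in range(-35,40,10):
    k=(B[:,0]>lo)&(B[:,0]<lo+10);print(lo,B[k][:,1].min().round(1),B[k][:,1].max().round(1))
print("q block",[(q-[561.5,-134.5,0])@bx,(q-[561.5,-134.5,0])@by,q[2]])
# side: near end corner
uv=[(210+460/7,140+218/7),(210+437/7,140+283/7)]
o2,d2=ray("side",uv);S=o2+d2*(((q-o2)@n)/(d2@n))[:,None]
print("side corners block",np.c_[(S-[561.5,-134.5,0])@bx,(S-[561.5,-134.5,0])@by,S[:,2]].round(1))
E
```

```text
n [ 0.585 -0.035  0.81 ] tilt 35.9 dir -3.4 584
block-frame min/max [-35.2 -26.5  17.2] [62.8 26.8 88.1]
near end [-34.2   4.8  87.4] -16.280888785316147 23.986791158978917
-35 -18.9 25.6
-25 -26.0 25.5
-15 -26.5 26.8
-5 -26.0 26.6
5 -26.3 26.1
15 -25.1 25.7
25 -19.6 25.2
35 -14.0 24.8
q block [np.float64(6.720512866367779), np.float64(2.5667263047791646), np.float64(57.76884215707279)]
side corners block [[-35.  -14.2  88. ]
 [-37.1  47.9  89.4]]
```

```bash
python3 - <<'E'
from h import *
go([476.5,-129.1,125.7],ax(-3.6,36))
E
```

```text
t 5.07 pos [ 402.  -124.7  200. ] q [-0.48 -0.52  1.98  0.14  1.38 -1.99] F [-0.  -0.8 -0.5] open 85.6
tool axes
 [[ 0.064  0.941  0.332]
 [ 0.998 -0.061 -0.018]
 [ 0.003  0.333 -0.943]]
shift cm [0.01 4.56 9.49]
turn [-34.55  -0.11  -0.14]
```

Call:
send_rows(
  steps=[
    {"wx": -7, "wy": 0, "wz": 0, "dx": 0, "dy": 1, "dz": 2, "gripper": 0},
    {"wx": -14, "wy": 0, "wz": 0, "dx": 0, "dy": 2, "dz": 4, "gripper": 0},
    {"wx": -21, "wy": 0, "wz": 0, "dx": 0, "dy": 3, "dz": 6, "gripper": 0},
    {"wx": -28, "wy": 0, "wz": 0, "dx": 0, "dy": 4, "dz": 8, "gripper": 0},
    {"wx": -34.5, "wy": 0, "wz": 0, "dx": 0, "dy": 4.5, "dz": 9.5, "gripper": 0},
    {"wx": -34.5, "wy": 0, "wz": 0, "dx": 0, "dy": 4.5, "dz": 9.5, "gripper": 0},
    {"wx": -34.5, "wy": 0, "wz": 0, "dx": 0, "dy": 4.5, "dz": 9.5, "gripper": 0},
  ],
)

```text
clock: 5.65
position: [479.5, -129.6, 123.2]
ee_rot: [0.652, 0.61, 0.31, 0.326]
contact_force: [-0.2, 0.0, -0.2]
opening: 85.6
```

```bash
python3 - <<'E'
from h import *
go([557.2,-134.2,66.9],ax(-3.6,36))
E
```

```text
t 5.65 pos [ 479.5 -129.6  123.2] q [-0.56 -0.53  2.34  0.76  0.6  -2.54] F [-0.2  0.  -0.2] open 85.6
tool axes
 [[ 0.062  0.593  0.803]
 [ 0.998 -0.042 -0.046]
 [ 0.007  0.804 -0.595]]
shift cm [-0.02  0.11  9.61]
turn [-0.49 -0.25 -0.3 ]
```

Call:
send_rows(
  steps=[
    {"wx": -0.5, "wy": 0, "wz": 0, "dx": 0, "dy": 0.1, "dz": 2, "gripper": 0},
    {"wx": -0.5, "wy": 0, "wz": 0, "dx": 0, "dy": 0.1, "dz": 4, "gripper": 0},
    {"wx": -0.5, "wy": 0, "wz": 0, "dx": 0, "dy": 0.1, "dz": 6, "gripper": 0},
    {"wx": -0.5, "wy": 0, "wz": 0, "dx": 0, "dy": 0.1, "dz": 6, "gripper": 0},
  ],
)

```text
clock: 5.98
position: [530.9, -132.6, 89.7]
ee_rot: [0.65, 0.61, 0.313, 0.329]
contact_force: [-0.8, 1.2, 0.2]
opening: 85.6
```

```bash
python3 - <<'E'
from h import *
go([557.2,-134.2,66.9],ax(-3.6,36))
p,d=get_image("side");cv2.imwrite("pics/s6.png",cv2.resize(p[110:220,210:340],None,fx=5,fy=5,interpolation=2))
p,d=get_image("top");cv2.imwrite("pics/t6.png",cv2.resize(p[140:250,270:380],None,fx=5,fy=5,interpolation=2))
E
```

```text
t 5.98 pos [ 530.9 -132.6   89.7] q [-0.49 -0.25  2.23  0.94  0.43 -2.72] F [-0.8  1.2  0.2] open 85.6
tool axes
 [[ 0.06   0.586  0.808]
 [ 0.998 -0.04  -0.045]
 [ 0.006  0.809 -0.587]]
shift cm [-0.01 -0.3   3.47]
turn [ 0.03 -0.31 -0.18]
```

View pics/s6.png

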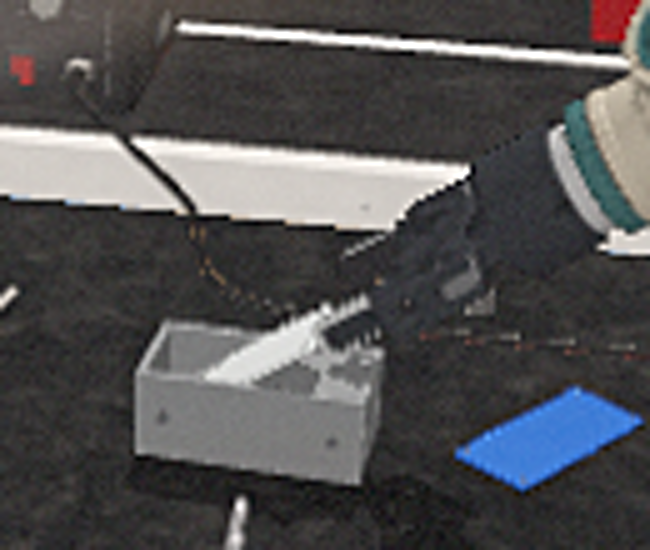

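View pics/t6.png

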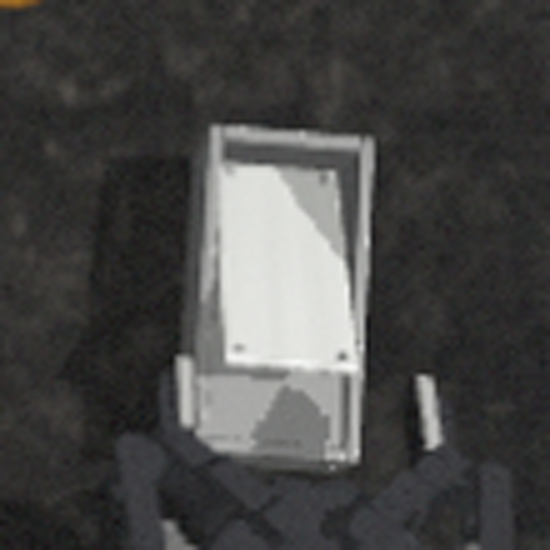

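```bash
python3 - <<'E'
from h import *
go([556,-133.1,65.7],ax(-3.6,42))
E
```

```text
t 6.08 pos [ 530.1 -132.7   91.7] q [-0.49 -0.26  2.23  0.93  0.44 -2.72] F [-1.2  0.  -0. ] open 85.2
tool axes
 [[ 0.06   0.584  0.81 ]
 [ 0.998 -0.039 -0.046]
 [ 0.005  0.811 -0.585]]
shift cm [ 0.11 -0.6   3.62]
turn [ 6.18 -0.28 -0.12]
```

Call:
send_rows(
  steps=[
    {"wx": 3, "wy": 0, "wz": 0, "dx": 0.1, "dy": -0.2, "dz": 1, "gripper": 0},
    {"wx": 6, "wy": 0, "wz": 0, "dx": 0.1, "dy": -0.4, "dz": 2, "gripper": 0},
    {"wx": 6, "wy": 0, "wz": 0, "dx": 0.1, "dy": -0.6, "dz": 3, "gripper": 0},
    {"wx": 6, "wy": 0, "wz": 0, "dx": 0.1, "dy": -0.6, "dz": 3.6, "gripper": 0},
    {"wx": 6, "wy": 0, "wz": 0, "dx": 0.1, "dy": -0.6, "dz": 3.6, "gripper": 0},
  ],
)

```text
clock: 6.5
position: [555.6, -133.6, 66.2]
ee_rot: [0.665, 0.624, 0.281, 0.297]
contact_force: [0.3, -0.1, 0.1]
opening: 85.3
```

```bash
python3 - <<'E'
from h import *
go([556,-133.1,65.7],ax(-3.6,42))
p,d=get_image("side");cv2.imwrite("pics/s7.png",cv2.resize(p[110:220,210:340],None,fx=5,fy=5,interpolation=2))
p,d=get_image("top");cv2.imwrite("pics/t7.png",cv2.resize(p[140:250,270:380],None,fx=5,fy=5,interpolation=2))
E
```

```text
t 6.5 pos [ 555.6 -133.6   66.2] q [-0.44 -0.12  2.12  0.72  0.43 -2.5 ] F [ 0.3 -0.1  0.1] open 85.3
tool axes
 [[ 0.062  0.664  0.745]
 [ 0.998 -0.044 -0.043]
 [ 0.004  0.746 -0.665]]
shift cm [ 0.05 -0.01  0.07]
turn [ 0.29 -0.2  -0.13]
```

View pics/s7.png

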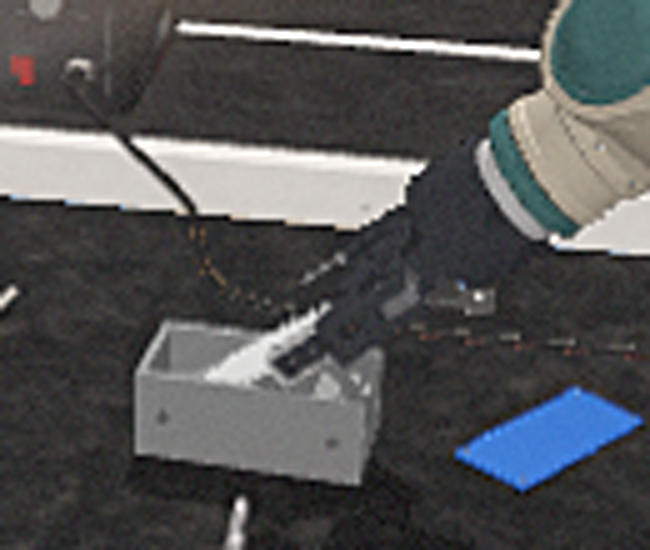

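View pics/t7.png

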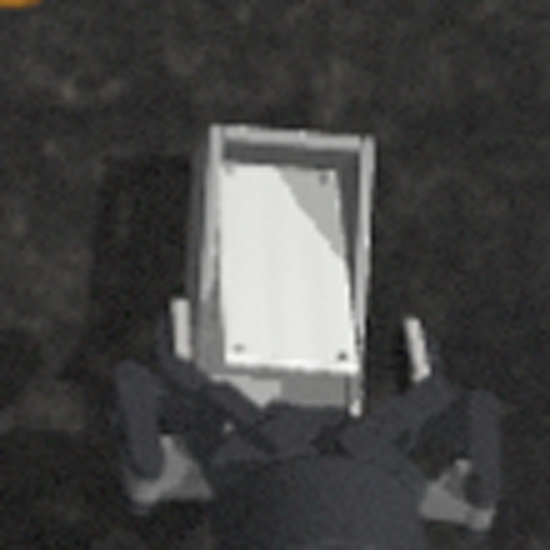

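The plate's end is between the fingers, but the fingers sit about 3 mm too far to the right in the top view. I'll shift and close.

Call:
send_rows(
  steps=[
    {"wx": 0, "wy": 0, "wz": 0, "dx": 0.3, "dy": 0, "dz": 0, "gripper": 0.1},
    {"wx": 0, "wy": 0, "wz": 0, "dx": 0.3, "dy": 0, "dz": 0, "gripper": 0.25},
    {"wx": 0, "wy": 0, "wz": 0, "dx": 0.3, "dy": 0, "dz": 0, "gripper": 0.3},
    {"wx": 0, "wy": 0, "wz": 0, "dx": 0.3, "dy": 0, "dz": 0, "gripper": 1},
    {"wx": 0, "wy": 0, "wz": 0, "dx": 0.3, "dy": 0, "dz": 0, "gripper": 1},
    {"wx": 0, "wy": 0, "wz": 0, "dx": 0.3, "dy": 0, "dz": 0, "gripper": 1},
    {"wx": 0, "wy": 0, "wz": 0, "dx": 0.3, "dy": 0, "dz": 0, "gripper": 1},
    {"wx": 0, "wy": 0, "wz": 0, "dx": 0.3, "dy": 0, "dz": 0, "gripper": 1},
  ],
  squeeze=70,
)

```text
clock: 7.27
position: [555.3, -130.5, 66.0]
ee_rot: [0.666, 0.624, 0.281, 0.297]
contact_force: [-7.5, 0.6, 5.8]
opening: 52.3
```

```bash
python3 - <<'E'
from h import *
go([556,-133.1,65.7],ax(-3.6,42))
p,d=get_image("side");cv2.imwrite("pics/s8.png",cv2.resize(p[110:220,210:340],None,fx=5,fy=5,interpolation=2))
p,d=get_image("top");cv2.imwrite("pics/t8.png",cv2.resize(p[140:250,270:380],None,fx=5,fy=5,interpolation=2))
E
```

```text
t 7.27 pos [ 555.3 -130.5   66. ] q [-0.43 -0.12  2.12  0.71  0.43 -2.49] F [-7.5  0.6  5.8] open 52.3
tool axes
 [[ 0.062  0.664  0.745]
 [ 0.998 -0.044 -0.043]
 [ 0.004  0.746 -0.666]]
shift cm [-0.25  0.04  0.08]
turn [ 0.26 -0.2  -0.14]
```

View pics/s8.png

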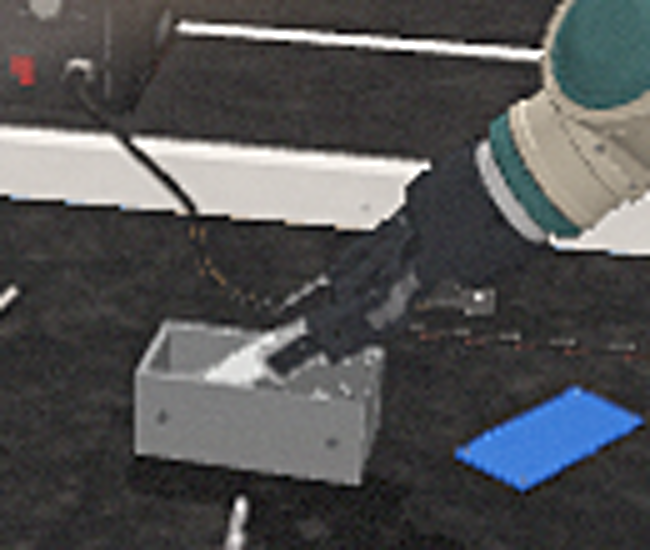

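View pics/t8.png

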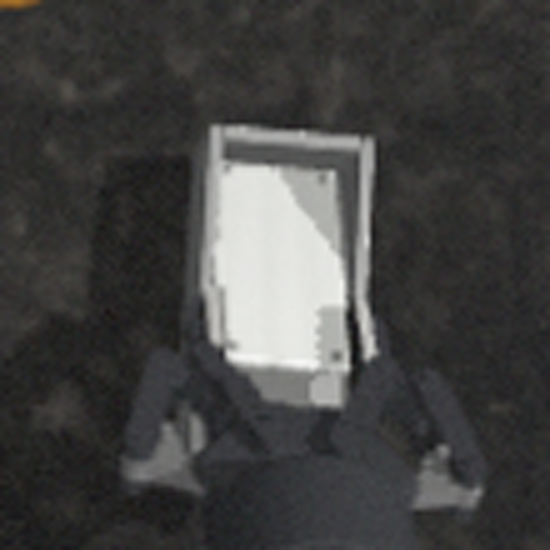

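It is gripped, with an opening of 52 mm and the plate's end held. I'll draw it up and back.

Call:
send_rows(
  steps=[
    {"wx": 0, "wy": 0, "wz": 0, "dx": 0, "dy": 0.2, "dz": -0.6, "gripper": 1},
    {"wx": 0, "wy": 0, "wz": 0, "dx": 0, "dy": 0.5, "dz": -1.5, "gripper": 1},
    {"wx": 0, "wy": 0, "wz": 0, "dx": 0, "dy": 0.9, "dz": -2.7, "gripper": 1},
    {"wx": 0, "wy": 0, "wz": 0, "dx": 0, "dy": 1.3, "dz": -3.9, "gripper": 1},
    {"wx": 0, "wy": 0, "wz": 0, "dx": 0, "dy": 2.4, "dz": -5.7, "gripper": 1},
    {"wx": 0, "wy": 0, "wz": 0, "dx": 0, "dy": 4, "dz": -7, "gripper": 1},
    {"wx": 0, "wy": 0, "wz": 0, "dx": 0, "dy": 6, "dz": -8, "gripper": 1},
    {"wx": 0, "wy": 0, "wz": 0, "dx": 0, "dy": 6, "dz": -8, "gripper": 1},
  ],
)

```text
clock: 8.03
position: [537.5, -130.8, 169.8]
ee_rot: [0.664, 0.623, 0.283, 0.3]
contact_force: [-0.4, -1.2, 0.7]
opening: 52.1
```

```bash
python3 - <<'E'
from h import *
go([556,-133.1,65.7],ax(-3.6,42))
p,d=get_image("side");cv2.imwrite("pics/s9.png",cv2.resize(p[90:220,210:340],None,fx=4.5,fy=4.5,interpolation=2))
p,d=get_image("top");cv2.imwrite("pics/t9.png",cv2.resize(p[140:250,270:380],None,fx=5,fy=5,interpolation=2))
E
```

```text
t 8.03 pos [ 537.5 -130.8  169.8] q [-0.45 -0.37  2.1   0.48  0.66 -2.22] F [-0.4 -1.2  0.7] open 52.1
tool axes
 [[ 0.063  0.659  0.75 ]
 [ 0.998 -0.042 -0.047]
 [ 0.001  0.751 -0.66 ]]
shift cm [-0.12 -6.59  8.27]
turn [ 0.71 -0.02 -0.04]
```

View pics/s9.png

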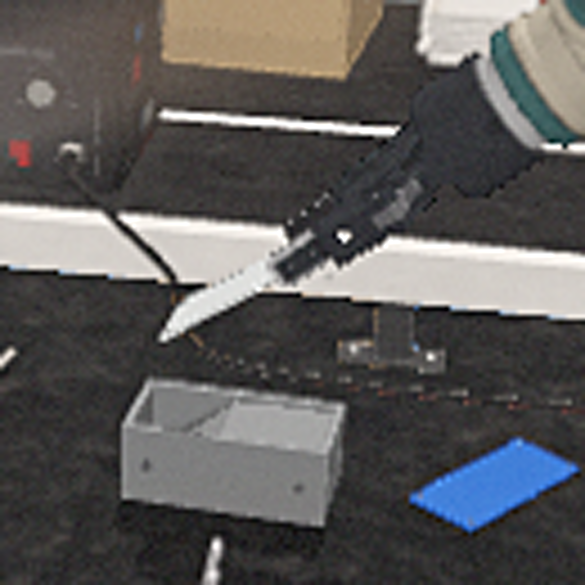

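View pics/t9.png

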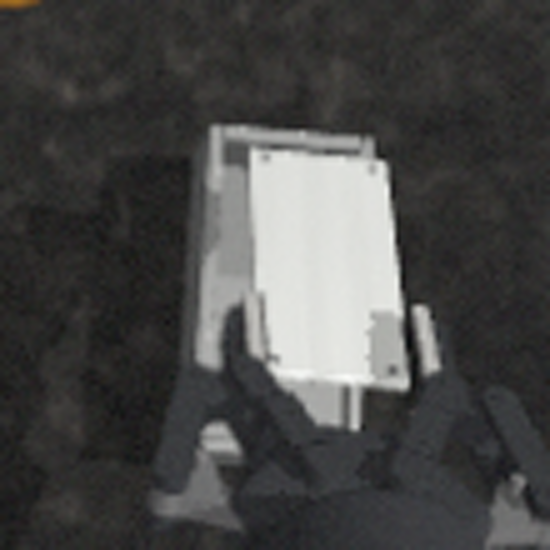

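The plate is held clear of the block. Now I measure its pose in the tool frame.

```bash
cat > pl.py <<'E'
from h import *
def plate(tag,box,thr=170):
    s=read_state();p,D=get_image("top");cv2.imwrite(f"pics/{tag}.png",p)
    u0,v0,u1,v1=box;mk=np.zeros(p.shape[:2],np.uint8);mk[v0:v1,u0:u1]=p[v0:v1,u0:u1].min(2)>thr
    mk=cv2.morphologyEx(mk,cv2.MORPH_OPEN,np.ones((5,5)))
    c=max(cv2.findContours(mk,0,1)[0],key=cv2.contourArea)
    m2=np.zeros_like(mk);cv2.drawContours(m2,[c],-1,1,-1);e=cv2.erode(m2,np.ones((5,5)))
    v,u=np.nonzero(e);P=dep("top",D,np.c_[u,v]);P=P[(P[:,2]>20)&(P[:,2]<350)]
    for _ in range(4):
        q=P.mean(0);n=np.linalg.svd(P-q,full_matrices=False)[2][2];n*=np.sign(n[2]);P=P[abs((P-q)@n)<4]
    o,d=ray("top",c.reshape(-1,2));C=o+d*(((q-o)@n)/(d@n))[:,None]
    T=Ro.from_quat(s['ee_rot']);print("n tool",T.inv().apply(n).round(3),"plane pts",len(P))
    Ct=T.inv().apply(C-s['position']);print("contour tool min",Ct.min(0).round(1),"max",Ct.max(0).round(1))
    nt=T.inv().apply(n);ex=np.array([1,0,0])-nt[0]*nt;ex/=np.linalg.norm(ex);el=np.cross(ex,nt)
    r=cv2.minAreaRect(np.c_[Ct@ex,Ct@el].astype(np.float32));print("rect(x,len)",r,"el",el.round(3),"ex",ex.round(3), "off n",(T.inv().apply(q-s['position'])@nt).round(1))
    return s,C,n
E
python3 - <<'E'
from pl import *
plate("t10",(315,160,355,222))
E
```

```text
n tool [ 0.002  0.995 -0.1  ] plane pts 842
contour tool min [-29.4  -2.9 -37.7] max [25.2  9.5 85.6]
rect(x,len) ((-1.954263687133789, 23.967010498046875), (53.700660705566406, 123.96927642822266), 1.3156328201293945) el [0.    0.1   0.995] ex [ 1.    -0.002  0.   ] off n 0.9
```

```bash
python3 - <<'E'
from h import *
# refine stand from initial images: bar front face, side view z-x line
p=cv2.imread("pics/top0.png");cv2.imwrite("pics/st.png",cv2.resize(p[178:236,185:245],None,fx=10,fy=10,interpolation=2))
p=cv2.imread("pics/side0.png");cv2.imwrite("pics/ss.png",cv2.resize(p[205:262,228:278],None,fx=10,fy=10,interpolation=2))
E
```

```text
(no output)
```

View pics/st.png

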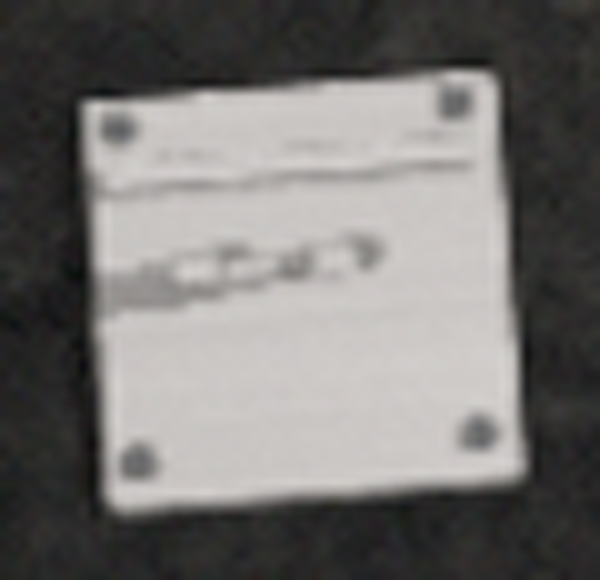

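View pics/ss.png

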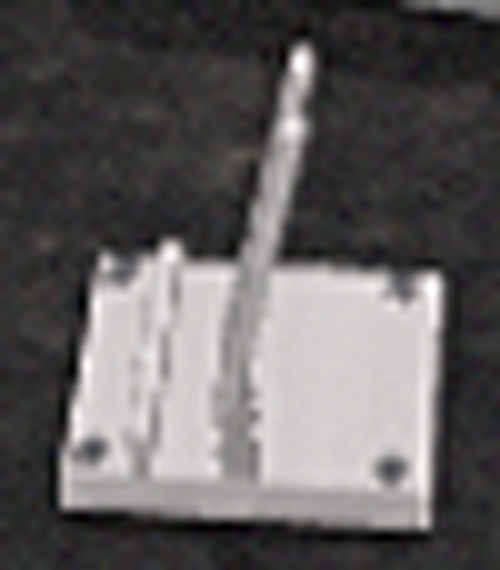

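```bash
python3 - <<'E'
from h import *
off=np.array([185,178]);f=lambda L:np.array(L)/10+off-0.45
H=onz("top",f([(118,128),(455,102),(138,463),(478,433)]),12)[:,:2];print(H.round(1),"ctr",H.mean(0).round(1))
for a,b in((0,1),(2,3),):
    d=H[a]-H[b];print("yaw from y-edge",np.degrees(np.arctan2(-d[0],d[1])).round(2))
for a,b in((0,2),(1,3)):
    d=H[a]-H[b];print("yaw from x-edge",np.degrees(np.arctan2(d[1],d[0])).round(2))
L=onz("top",f([(100,190),(470,163)]),13)[:,:2];print("lip foot",L.round(1))
print("lip top edges?",onz("top",f([(160,155),(445,135)]),21)[:,:2].round(1))
print("bar top front",onz("top",f([(180,258),(215,247),(345,240),(380,240)]),96.7).round(1))
o2=np.array([228,205]);g=lambda L:np.array(L)/10+o2-0.45
Hs=onz("side",g([(120,270),(93,450),(402,290),(390,468)]),12)[:,:2];print("side holes",Hs.round(1),Hs.mean(0).round(1))
# side: foot of bars near-y visible corner front (left) and lip
print("side bar foot front/back y+", onz("side",g([(222,475),(258,478)]),12).round(1))
print("side bar top", onz("side",g([(300,120),(305,45),(290,120),(293,48)]),96.7).round(1))
print("lip side", onz("side",g([(135,470),(155,472)]),12).round(1))
E
```

```text
[[580.4 142.2]
 [587.8  68.5]
 [506.9 134.6]
 [515.2  61.3]] ctr [547.6 101.6]
yaw from y-edge 5.74
yaw from y-edge 6.42
yaw from x-edge 5.95
yaw from x-edge 5.71
lip foot [[566.4 145.4]
 [574.1  64.8]]
lip top edges? [[573.  131.5]
 [578.8  69.9]]
bar top front [[539.1 116.6  96.7]
 [541.5 109.7  96.7]
 [543.5  84.1  96.7]
 [543.6  77.2  96.7]]
side holes [[590.4  69. ]
 [581.9 143.4]
 [517.1  63.1]
 [509.8 136. ]] [549.8 102.9]
side bar foot front/back y+ [[549.3 146.6  12. ]
 [540.6 146.   12. ]]
side bar top [[537.5 115.9  96.7]
 [541.6  83.1  96.7]
 [539.8 116.4  96.7]
 [544.3  85.   96.7]]
lip side [[570.3 148.9  12. ]
 [565.4 148.7  12. ]]
```

```bash
cat >> h.py <<'E'
def seat(up,out,c=(-2,1,25),yaw=6.,al=85.7,u0=564.6,v0=43.2):
    a=np.radians(yaw);f=np.array([np.cos(a),np.sin(a),0]);l=np.array([-np.sin(a),np.cos(a),0]);k=np.array([0,0,1.]);t=np.radians(10)
    rz=-np.sin(t)*f+np.cos(t)*k;rx=np.cos(t)*f+np.sin(t)*k
    O=u0*f+v0*l+12*k;C=O+(60+up)*rz+(2+out)*rx;A=ax(yaw,al)
    return C-A@np.array(c),A,(O,rx,l,rz)
E
python3 - <<'E'
from h import *
t,A,_=seat(115,4.5);print(t.round(1),seat(0,0)[0].round(1));go(t,A)
E
```

```text
[530.1 101.2 210.3] [545.5 102.8  96.3]
t 8.18 pos [ 535.1 -129.5  162.7] q [-0.45 -0.37  2.1   0.48  0.66 -2.23] F [ 0.5  0.3 -1.1] open 51.9
tool axes
 [[ 0.062  0.665  0.744]
 [ 0.998 -0.044 -0.043]
 [ 0.004  0.745 -0.667]]
shift cm [23.01  2.19 -4.55]
turn [43.79  4.1  -8.89]
```

Call:
send_rows(
  steps=[
    {"wx": 6, "wy": 0.5, "wz": -1, "dx": 0, "dy": 2, "dz": -2, "gripper": 1},
    {"wx": 12, "wy": 1, "wz": -2, "dx": 2, "dy": 4, "dz": -4, "gripper": 1},
    {"wx": 18, "wy": 2, "wz": -3.5, "dx": 5, "dy": 5, "dz": -5.5, "gripper": 1},
    {"wx": 24, "wy": 2.5, "wz": -5, "dx": 8, "dy": 5, "dz": -6, "gripper": 1},
    {"wx": 30, "wy": 3, "wz": -6, "dx": 11.5, "dy": 4.5, "dz": -6, "gripper": 1},
    {"wx": 36, "wy": 3.5, "wz": -7.5, "dx": 15, "dy": 4, "dz": -5.8, "gripper": 1},
    {"wx": 41, "wy": 4, "wz": -8.5, "dx": 19, "dy": 3.5, "dz": -5.5, "gripper": 1},
    {"wx": 43.8, "wy": 4.1, "wz": -8.9, "dx": 23, "dy": 3.2, "dz": -5.5, "gripper": 1},
  ],
)

```text
clock: 8.85
position: [529.8, 102.4, 222.4]
ee_rot: [0.668, 0.743, 0.025, 0.023]
contact_force: [1.2, 0.1, -0.1]
opening: 52.2
```

```bash
python3 - <<'E'
from h import *
t,A,_=seat(115,4.5);go(t,A)
E
```

```text
t 8.85 pos [529.8 102.4 222.4] q [ 0.12  0.04  1.43 -0.    1.6  -1.55] F [ 1.2  0.1 -0.1] open 52.2
tool axes
 [[-0.105  0.992  0.068]
 [ 0.994  0.105  0.006]
 [-0.001  0.068 -0.998]]
shift cm [-0.13 -0.07  1.21]
turn [-0.41  0.05  0.04]
```

Now the side and top views of the plate above the stand, before lowering.

Call:
send_rows(
  steps=[
    {"wx": -0.4, "wy": 0, "wz": 0, "dx": -0.1, "dy": -0.1, "dz": 1.2, "gripper": 1},
    {"wx": -0.4, "wy": 0, "wz": 0, "dx": -0.1, "dy": -0.1, "dz": 1.2, "gripper": 1},
    {"wx": -0.4, "wy": 0, "wz": 0, "dx": -0.1, "dy": -0.1, "dz": 1.2, "gripper": 1},
  ],
)

```text
clock: 9.1
position: [529.3, 99.6, 210.7]
ee_rot: [0.668, 0.743, 0.029, 0.027]
contact_force: [0.5, -0.9, -0.6]
opening: 52.3
```

```bash
python3 - <<'E'
from h import *
t,A,(O,rx,l,rz)=seat(115,4.5);go(t,A)
s=read_state();T=Ro.from_quat(s['ee_rot'])
p,d=get_image("side");np.save("pics/s11.npy",d)
# predicted plate corners overlay in side view
C=s['position']+T.apply([-2,1,25]);el=T.apply([0,.1,.995]);ex=T.apply([1,0,0])
print("C rest",[(C-O)@rx,(C-O)@l,(C-O)@rz])
cor=proj("side",[C+60*el+27*ex,C+60*el-27*ex,C-60*el-27*ex,C-60*el+27*ex]);print(cor.round(1))
b=(215,130,305,265)
q=cv2.resize(p[b[1]:b[3],b[0]:b[2]],None,fx=4.4,fy=4.4,interpolation=2)
cv2.imwrite("pics/s11.png",q)
cv2.imwrite("pics/s11r.png",p)
q2=q.copy();cv2.polylines(q2,[np.int32((cor-b[:2]+.5)*4.4)],True,(0,0,255),1)
cv2.imwrite("pics/s11o.png",np.hstack([q,q2]))
E
```

```text
t 9.1 pos [529.3  99.6 210.7] q [ 0.12  0.04  1.46 -0.    1.57 -1.56] F [ 0.5 -0.9 -0.6] open 52.3
tool axes
 [[-0.105  0.991  0.078]
 [ 0.994  0.105  0.008]
 [-0.001  0.078 -0.997]]
shift cm [0.14 0.09 0.04]
turn [0.2  0.04 0.03]
C rest [np.float64(5.766455283807176), np.float64(-1.448593687161834), np.float64(175.52244437745264)]
[[256.  207.9]
 [257.4 196. ]
 [268.1 151.9]
 [267.3 162.1]]
```

View pics/s11o.png

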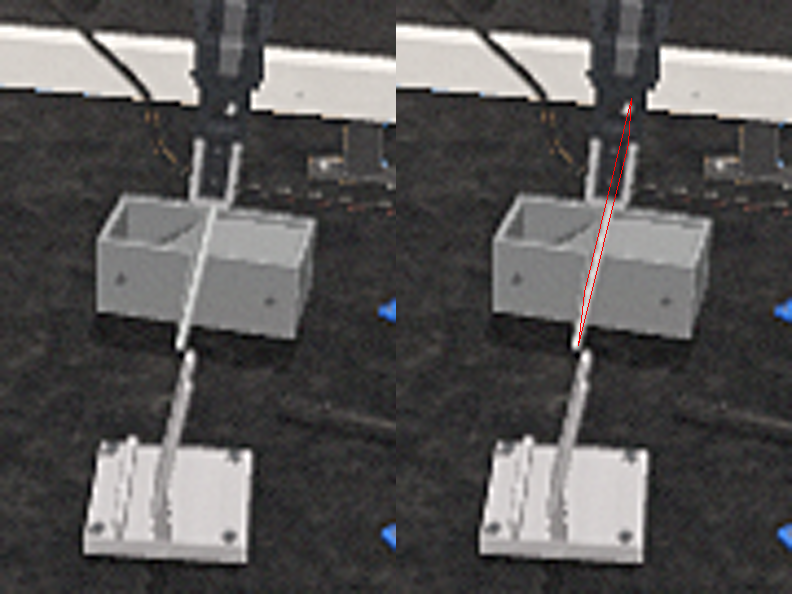

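```bash
python3 - <<'E'
from h import *
t,A,(O,rx,l,rz)=seat(115,4.5)
p=cv2.imread("pics/s11r.png")
b=(235,190,280,265);f=8
q=cv2.resize(p[b[1]:b[3],b[0]:b[2]],None,fx=f,fy=f,interpolation=2)
for L,c in(([O+19*l,O+19*l+86*rz,O-19*l+86*rz,O-19*l],(0,0,255)),([O+13*rx*1.0+40*l+0*rz,O+13.2*rx-40*l],(0,160,0))):
    cv2.polylines(q,[np.int32((proj("side",L)-b[:2]+.5)*f)],True,c,1)
p2=cv2.imread("pics/top0.png");b=(190,180,240,235)
q2=cv2.resize(p2[b[1]:b[3],b[0]:b[2]],None,fx=8,fy=600/55,interpolation=2)
cv2.imwrite("pics/ov.png",q)
q2=cv2.resize(p2[b[1]:b[3],b[0]:b[2]],None,fx=8,fy=8,interpolation=2)
for L,c in(([O+19*l,O+19*l+86*rz,O-19*l+86*rz,O-19*l],(0,0,255)),([O+13*rx*1.0+40*l+0*rz,O+13.2*rx-40*l],(0,160,0))):
    cv2.polylines(q2,[np.int32((proj("top",L)-b[:2]+.5)*8)],True,c,1)
q2=cv2.copyMakeBorder(q2,0,600-q2.shape[0],0,0,0)
cv2.imwrite("pics/ov.png",np.hstack([q,q2]))
E
```

```text
(no output)
```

View pics/ov.png

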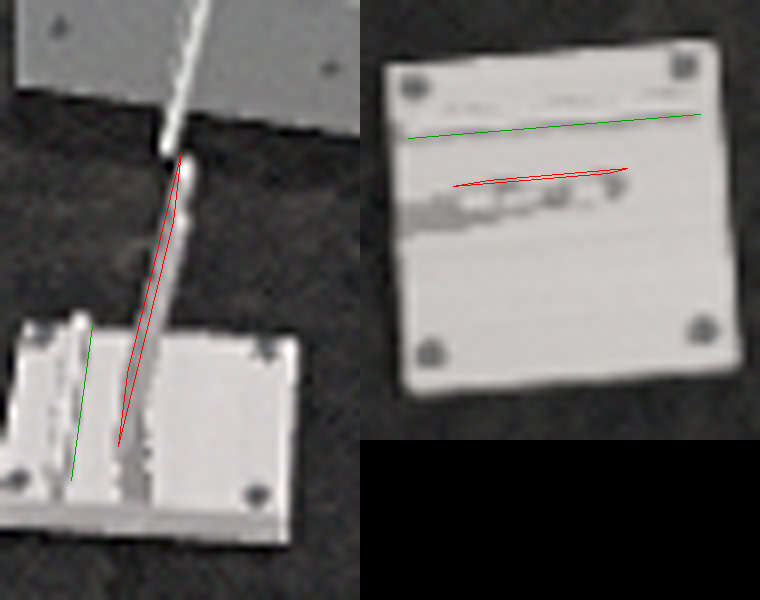

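The calibrated overlay of the stand and plate agrees to about 1 mm, so I'm lowering.

```bash
python3 - <<'E'
from h import *
for up in (60,6): go(*seat(up,4)[:2])
E
```

```text
t 9.15 pos [529.7  99.  212. ] q [ 0.12  0.03  1.46 -0.    1.57 -1.56] F [ 0.5 -0.1 -0.6] open 52.2
tool axes
 [[-0.104  0.991  0.08 ]
 [ 0.995  0.104  0.008]
 [-0.001  0.081 -0.997]]
shift cm [0.21 0.51 5.65]
turn [ 0.33  0.04 -0.04]
t 9.15 pos [529.7  99.  212. ] q [ 0.12  0.03  1.46 -0.    1.57 -1.56] F [ 0.5 -0.1 -0.6] open 52.2
tool axes
 [[-0.104  0.991  0.08 ]
 [ 0.995  0.104  0.008]
 [-0.001  0.081 -0.997]]
shift cm [ 0.22  1.01 11.03]
turn [ 0.33  0.04 -0.04]
```

Call:
send_rows(
  steps=[
    {"wx": 0.3, "wy": 0, "wz": 0, "dx": 0.2, "dy": 0.1, "dz": 1.5, "gripper": 1},
    {"wx": 0.3, "wy": 0, "wz": 0, "dx": 0.2, "dy": 0.3, "dz": 3.5, "gripper": 1},
    {"wx": 0.3, "wy": 0, "wz": 0, "dx": 0.2, "dy": 0.5, "dz": 5.5, "gripper": 1},
    {"wx": 0.3, "wy": 0, "wz": 0, "dx": 0.2, "dy": 0.65, "dz": 7, "gripper": 1},
    {"wx": 0.3, "wy": 0, "wz": 0, "dx": 0.2, "dy": 0.75, "dz": 8.2, "gripper": 1},
    {"wx": 0.3, "wy": 0, "wz": 0, "dx": 0.2, "dy": 0.85, "dz": 9.2, "gripper": 1},
    {"wx": 0.3, "wy": 0, "wz": 0, "dx": 0.2, "dy": 0.9, "dz": 9.8, "gripper": 1},
    {"wx": 0.3, "wy": 0, "wz": 0, "dx": 0.2, "dy": 0.9, "dz": 9.8, "gripper": 1},
  ],
)

```text
clock: 9.82
position: [546.6, 103.1, 114.7]
ee_rot: [0.669, 0.742, 0.028, 0.026]
contact_force: [0.3, 0.4, -0.6]
opening: 52.0
```

```bash
python3 - <<'E'
from h import *
for up in (0,): go(*seat(up,4)[:2])
p,d=get_image("side");cv2.imwrite("pics/s12.png",cv2.resize(p[165:265,225:290],None,fx=6,fy=6,interpolation=2))
p,d=get_image("top");cv2.imwrite("pics/t12.png",cv2.resize(p[170:240,180:250],None,fx=8,fy=8,interpolation=2))
E
```

```text
t 9.82 pos [546.6 103.1 114.7] q [ 0.12  0.15  1.53 -0.    1.38 -1.55] F [ 0.3  0.4 -0.6] open 52.0
tool axes
 [[-0.104  0.992  0.075]
 [ 0.995  0.104  0.007]
 [-0.     0.076 -0.997]]
shift cm [-0.02  0.14  1.79]
turn [ 0.05  0.03 -0.03]
```

View pics/s12.png

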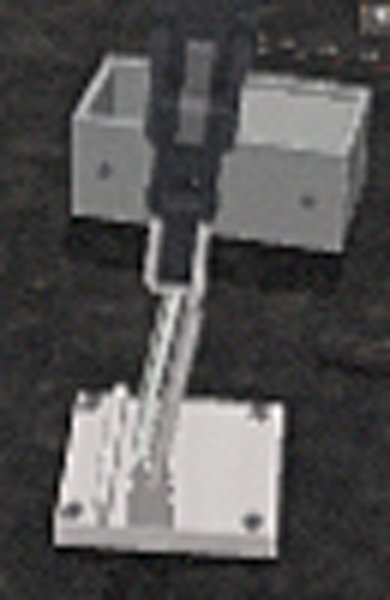

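View pics/t12.png

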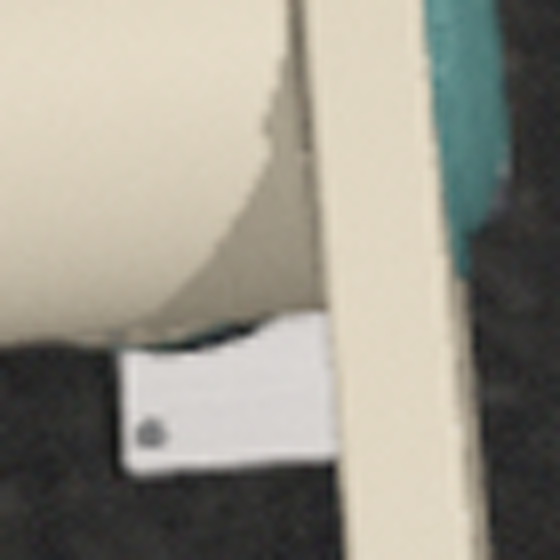

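The plate runs parallel to the bars on their far side, with its foot between the bars and the lip at (130,460). I'll continue down gently.

Call:
send_rows(
  steps=[
    {"wx": 0, "wy": 0, "wz": 0, "dx": 0, "dy": 0.05, "dz": 0.5, "gripper": 1},
    {"wx": 0, "wy": 0, "wz": 0, "dx": 0, "dy": 0.1, "dz": 0.9, "gripper": 1},
    {"wx": 0, "wy": 0, "wz": 0, "dx": 0, "dy": 0.13, "dz": 1.2, "gripper": 1},
    {"wx": 0, "wy": 0, "wz": 0, "dx": 0, "dy": 0.14, "dz": 1.4, "gripper": 1},
    {"wx": 0, "wy": 0, "wz": 0, "dx": 0, "dy": 0.14, "dz": 1.4, "gripper": 1},
  ],
)

```text
clock: 10.33
position: [549.3, 103.8, 101.6]
ee_rot: [0.669, 0.743, 0.028, 0.026]
contact_force: [-0.0, -0.0, -0.7]
opening: 52.1
```

Call:
send_rows(
  steps=[
    {"wx": 0, "wy": 0, "wz": 0, "dx": 0, "dy": 0.02, "dz": 0.15, "gripper": 1},
    {"wx": 0, "wy": 0, "wz": 0, "dx": 0, "dy": 0.02, "dz": 0.2, "gripper": 1},
    {"wx": 0, "wy": 0, "wz": 0, "dx": 0, "dy": 0.02, "dz": 0.2, "gripper": 1},
  ],
)

```text
clock: 10.58
position: [549.9, 103.8, 100.2]
ee_rot: [0.669, 0.743, 0.029, 0.026]
contact_force: [-0.4, -0.6, 0.0]
opening: 52.5
```

Call:
send_rows(
  steps=[
    {"wx": 0, "wy": 0, "wz": 0, "dx": 0, "dy": 0.02, "dz": 0.15, "gripper": 1},
    {"wx": 0, "wy": 0, "wz": 0, "dx": 0, "dy": 0.02, "dz": 0.2, "gripper": 1},
    {"wx": 0, "wy": 0, "wz": 0, "dx": 0, "dy": 0.02, "dz": 0.2, "gripper": 1},
  ],
)

```text
clock: 10.83
position: [550.5, 103.9, 98.8]
ee_rot: [0.669, 0.743, 0.029, 0.027]
contact_force: [-0.5, -0.8, 1.9]
opening: 52.2
```

```bash
python3 - <<'E'
from h import *
go(*seat(0,4)[:2])
p,d=get_image("side");cv2.imwrite("pics/s13.png",cv2.resize(p[165:265,225:290],None,fx=6,fy=6,interpolation=2))
E
```

```text
t 10.83 pos [550.5 103.9  98.8] q [ 0.12  0.17  1.54 -0.    1.35 -1.55] F [-0.5 -0.8  1.9] open 52.2
tool axes
 [[-0.104  0.991  0.078]
 [ 0.995  0.104  0.008]
 [-0.     0.079 -0.997]]
shift cm [-0.06 -0.13  0.18]
turn [ 0.21  0.03 -0.  ]
```

View pics/s13.png

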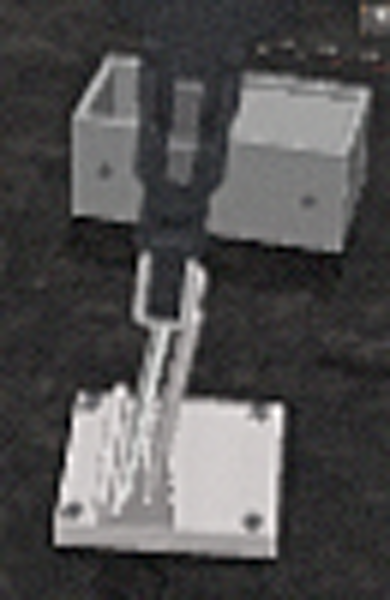

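Call:
send_rows(
  steps=[
    {"wx": 0, "wy": 0, "wz": 0, "dx": 0, "dy": 0, "dz": 0.1, "gripper": 1},
    {"wx": 0, "wy": 0, "wz": 0, "dx": 0, "dy": 0, "dz": 0.1, "gripper": 1},
  ],
)

```text
clock: 11.05
position: [551.0, 103.9, 98.7]
ee_rot: [0.669, 0.743, 0.03, 0.027]
contact_force: [-1.2, -0.4, 8.2]
opening: 52.5
```

Call:
send_rows(
  steps=[
    {"wx": 0, "wy": 0, "wz": 0, "dx": 0, "dy": -0.1, "dz": 0, "gripper": 1},
    {"wx": 0, "wy": 0, "wz": 0, "dx": 0, "dy": -0.2, "dz": 0, "gripper": 1},
    {"wx": 0, "wy": 0, "wz": 0, "dx": 0, "dy": -0.3, "dz": 0, "gripper": 1},
    {"wx": 0, "wy": 0, "wz": 0, "dx": 0, "dy": -0.3, "dz": 0, "gripper": 1},
  ],
)

```text
clock: 11.38
position: [548.3, 103.6, 98.3]
ee_rot: [0.669, 0.742, 0.03, 0.027]
contact_force: [1.7, 0.3, 5.2]
opening: 51.9
```

Call:
send_rows(
  steps=[
    {"wx": 0, "wy": 0, "wz": 0, "dx": 0, "dy": -0.1, "dz": 0, "gripper": 1},
    {"wx": 0, "wy": 0, "wz": 0, "dx": 0, "dy": -0.2, "dz": 0, "gripper": 1},
    {"wx": 0, "wy": 0, "wz": 0, "dx": 0, "dy": -0.2, "dz": 0, "gripper": 1},
  ],
)

```text
clock: 11.63
position: [546.4, 103.4, 98.0]
ee_rot: [0.669, 0.742, 0.03, 0.027]
contact_force: [2.9, 0.5, 4.7]
opening: 52.3
```

```bash
python3 - <<'E'
from h import *
go(*seat(0,0)[:2])
p,d=get_image("side");cv2.imwrite("pics/s14.png",cv2.resize(p[165:265,225:290],None,fx=6,fy=6,interpolation=2))
E
```

```text
t 11.63 pos [546.4 103.4  98. ] q [ 0.12  0.16  1.56 -0.    1.34 -1.55] F [2.9 0.5 4.7] open 52.3
tool axes
 [[-0.104  0.991  0.081]
 [ 0.995  0.104  0.008]
 [-0.     0.081 -0.997]]
shift cm [-0.06 -0.11  0.16]
turn [ 0.37  0.02 -0.01]
```

View pics/s14.png

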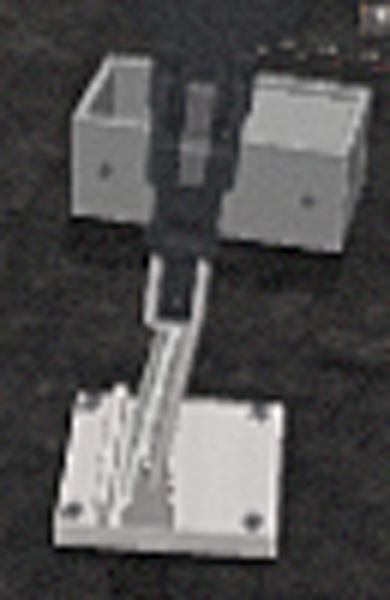

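Call:
send_rows(
  steps=[
    {"wx": 0, "wy": 0, "wz": 0, "dx": 0, "dy": -0.1, "dz": 0, "gripper": 1},
    {"wx": 0, "wy": 0, "wz": 0, "dx": 0, "dy": -0.15, "dz": -0.05, "gripper": 1},
    {"wx": 0, "wy": 0, "wz": 0, "dx": 0, "dy": -0.15, "dz": -0.05, "gripper": 1},
  ],
)

```text
clock: 11.93
position: [544.5, 103.3, 98.1]
ee_rot: [0.669, 0.743, 0.03, 0.027]
contact_force: [2.1, -0.7, 5.8]
opening: 52.1
```

```bash
python3 - <<'E'
from h import *
go(*seat(0,0)[:2])
E
```

```text
t 11.93 pos [544.5 103.3  98.1] q [ 0.12  0.16  1.56 -0.    1.34 -1.55] F [ 2.1 -0.7  5.8] open 52.1
tool axes
 [[-0.104  0.991  0.08 ]
 [ 0.995  0.104  0.008]
 [-0.     0.08  -0.997]]
shift cm [-0.06  0.08  0.19]
turn [ 0.3   0.02 -0.  ]
```

Call:
send_rows(
  steps=[
    {"wx": 0, "wy": 0, "wz": 0, "dx": 0, "dy": 0, "dz": 0, "gripper": 0.34},
    {"wx": 0, "wy": 0, "wz": 0, "dx": 0, "dy": 0, "dz": 0, "gripper": 0.3},
    {"wx": 0, "wy": 0, "wz": 0, "dx": 0, "dy": 0, "dz": 0, "gripper": 0.25},
    {"wx": 0, "wy": 0, "wz": 0, "dx": 0, "dy": 0, "dz": 0, "gripper": 0.2},
    {"wx": 0, "wy": 0, "wz": 0, "dx": 0, "dy": 0, "dz": 0, "gripper": 0.1},
    {"wx": 0, "wy": 0, "wz": 0, "dx": 0, "dy": 0, "dz": 0, "gripper": 0},
    {"wx": 0, "wy": 0, "wz": 0, "dx": 0, "dy": 0, "dz": 0, "gripper": 0},
    {"wx": 0, "wy": 0, "wz": 0, "dx": 0, "dy": 0, "dz": 0, "gripper": 0},
  ],
)

```text
clock: 12.6
position: [543.8, 103.2, 97.2]
ee_rot: [0.669, 0.743, 0.029, 0.026]
contact_force: [0.5, -0.4, 0.4]
opening: 85.7
```

```bash
python3 - <<'E'
from h import *
go(*seat(0,0)[:2])
p,d=get_image("side");cv2.imwrite("pics/s15.png",cv2.resize(p[165:265,225:290],None,fx=6,fy=6,interpolation=2))
E
```

```text
t 12.6 pos [543.8 103.2  97.2] q [ 0.12  0.16  1.56 -0.    1.35 -1.55] F [ 0.5 -0.4  0.4] open 85.7
tool axes
 [[-0.104  0.992  0.077]
 [ 0.995  0.104  0.008]
 [-0.     0.077 -0.997]]
shift cm [-0.05  0.17  0.1 ]
turn [ 0.14  0.03 -0.  ]
```

View pics/s15.png

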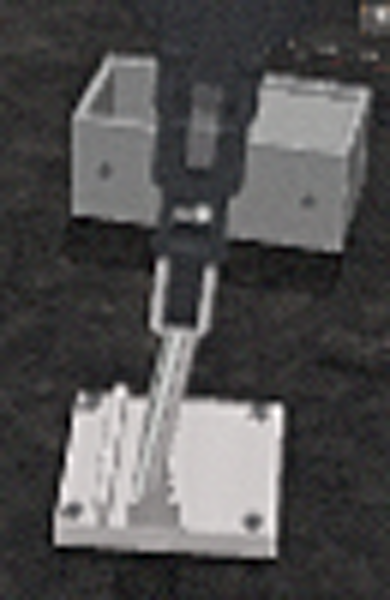

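The plate stands and the jaws are free. I'm withdrawing up along the tool axis.

Call:
send_rows(
  steps=[
    {"wx": 0, "wy": 0, "wz": 0, "dx": 0, "dy": 0, "dz": -1, "gripper": 0},
    {"wx": 0, "wy": 0, "wz": 0, "dx": 0, "dy": 0, "dz": -2.5, "gripper": 0},
    {"wx": 0, "wy": 0, "wz": 0, "dx": 0, "dy": 0, "dz": -5, "gripper": 0},
    {"wx": 0, "wy": 0, "wz": 0, "dx": 0, "dy": 0, "dz": -8, "gripper": 0},
    {"wx": 0, "wy": 0, "wz": 0, "dx": 0, "dy": 0, "dz": -12, "gripper": 0},
    {"wx": 0, "wy": 0, "wz": 0, "dx": 0, "dy": 0, "dz": -15, "gripper": 0},
  ],
)

```text
clock: 13.15
position: [532.1, 102.0, 250.8]
ee_rot: [0.669, 0.743, 0.03, 0.027]
contact_force: [0.9, -0.4, 1.2]
opening: 85.4
```

Call:
send_rows(
  steps=[
    {"wx": 0, "wy": 0, "wz": 0, "dx": -4, "dy": -3, "dz": 0, "gripper": 0},
    {"wx": 0, "wy": 0, "wz": 0, "dx": -8, "dy": -6, "dz": 0, "gripper": 0},
    {"wx": 0, "wy": 0, "wz": 0, "dx": -12, "dy": -9, "dz": 0, "gripper": 0},
    {"wx": 0, "wy": 0, "wz": 0, "dx": -16, "dy": -12, "dz": 0, "gripper": 0},
    {"wx": 0, "wy": 0, "wz": 0, "dx": -20, "dy": -12, "dz": 0, "gripper": 0},
    {"wx": 0, "wy": 0, "wz": 0, "dx": -20, "dy": -12, "dz": 0, "gripper": 0},
    {"wx": 0, "wy": 0, "wz": 0, "dx": -20, "dy": -12, "dz": 0, "gripper": 0},
  ],
)

```text
clock: 13.73
position: [432.9, -113.3, 238.5]
ee_rot: [0.671, 0.741, 0.028, 0.027]
contact_force: [-0.3, -0.5, 0.1]
opening: 85.1
```

```bash
python3 - <<'E'
from h import *
t,A,(O,rx,l,rz)=seat(0,0);go(t,A)
p,d=get_image("side")
b=(225,165,290,265);f=6
q=cv2.resize(p[b[1]:b[3],b[0]:b[2]],None,fx=f,fy=f,interpolation=2);q2=q.copy()
C=O+60*rz+2*rx
cv2.polylines(q2,[np.int32((proj("side",[C+60*rz+27*l,C+60*rz-27*l,C-60*rz-27*l,C-60*rz+27*l])-b[:2]+.5)*f)],True,(0,0,255),1)
cv2.imwrite("pics/s16.png",np.hstack([q,q2]))
uv,P=cloud("side",d,230,285,170,255)
p,d=get_image("top");cv2.imwrite("pics/t16.png",p);cv2.imwrite("pics/t16c.png",cv2.resize(p[170:240,180:250],None,fx=8,fy=8,interpolation=2))
uv,P=cloud("top",d,185,245,180,235)
m=(P[:,2]>60)&(P[:,2]<200);Q=(P[m]-O);B=np.c_[Q@rx,Q@l,Q@rz]
for a in np.percentile(B,[0,5,50,95,100],axis=0): print(a.round(1))
k=B[:,2]>112;print(k.sum(),B[k][:,1].min(),B[k][:,1].max(),np.median(B[k],0))
E
```

```text
t 13.73 pos [ 432.9 -113.3  238.5] q [-0.36 -0.23  1.66  0.03  1.65 -2.03] F [-0.3 -0.5  0.1] open 85.1
tool axes
 [[-0.099  0.992  0.078]
 [ 0.995  0.099  0.005]
 [-0.002  0.078 -0.997]]
shift cm [20.42 12.2  15.17]
turn [ 0.19  0.16 -0.3 ]
[ -6.4 -29.4  54.3]
[ -5.5 -27.1  71.4]
[  0.2  -1.6 101.7]
[  3.6  19.2 122.6]
[  3.8  25.1 124.2]
62 -28.258154341830437 25.06530818305207 [  1.4407642   -2.67693662 120.20727366]
```

View pics/s16.png

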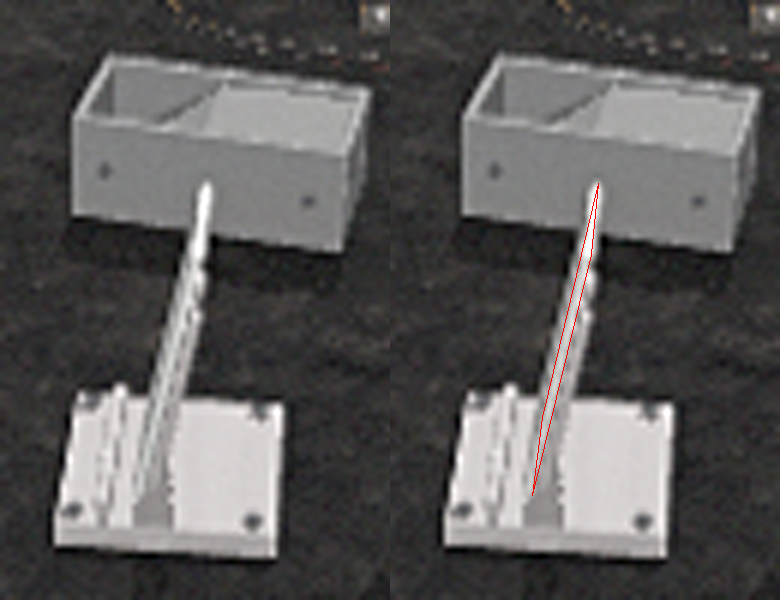

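View pics/t16c.png

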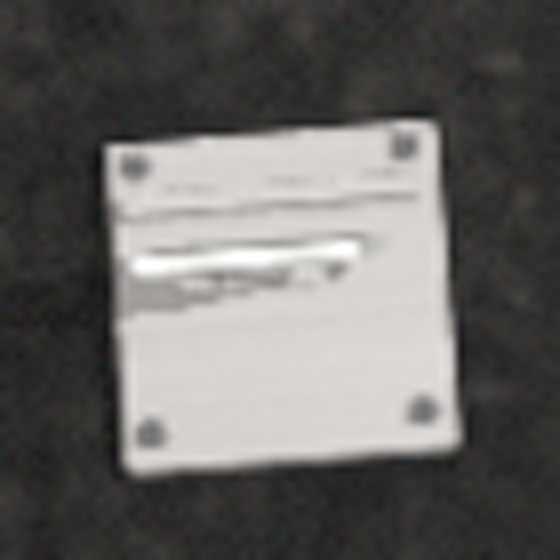

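The plate stands flat against the bars. Its top end is at rest-frame (1.4, -1.6, 120) mm, against an ideal of (2, 0, 120). I'll let the arm settle, then hand in.

Call:
send_rows(
  steps=[
    {"wx": 0, "wy": 0, "wz": 0, "dx": 0, "dy": 0, "dz": 0, "gripper": 0},
    {"wx": 0, "wy": 0, "wz": 0, "dx": 0, "dy": 0, "dz": 0, "gripper": 0},
    {"wx": 0, "wy": 0, "wz": 0, "dx": 0, "dy": 0, "dz": 0, "gripper": 0},
  ],
)

```text
clock: 14.08
position: [434.4, -108.4, 237.7]
ee_rot: [0.668, 0.743, 0.029, 0.026]
contact_force: [-0.1, 0.6, -0.3]
opening: 85.5
```

```bash
python3 -c "
from cell import *
s=read_state();print(s['clock'],abs(s['qd']).max(),s['contact_force'].round(1))
print(job_done())"
```

```text
14.0833 0.0031216671481630047 [-0.1  0.6 -0.3]
the job is handed in; nothing more can be done
None
```

The plate is standing on end in the trough, leaning flat on the far side of the bars and released. I handed the job in at about 14 s; no verdict is reported.

- **Tipping:** I pressed the far end with the fingers shut. The plate slid to the far wall and stayed tipped by itself, measured at 35.9°.
- **Grasp and placing:** I gripped the raised end by its side edges at 70 N and drew the plate clear. I lowered it parallel to the bars until it met the trough floor at about 8 N, eased it back against the bars, opened the jaws and withdrew.
- **Final check:** After release, depth readings put the plate's top end at about (1, -2, 120) mm in the rest frame, where ideal is (2, 0, 120). That puts the centre near 60 mm up and 2 mm off the middle, within the limits. The side view shows the plate flat on the bars.
- **Not verified:** The tool never passed near the tape roll, cutters or screwdriver. I did not measure their positions again at the end.
- **Disagreements:** My plate and stand position estimates differed by 1–3 mm between views. The finger centring was about 3 mm off, and I corrected it before gripping.

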